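Stir the grinding balls, then hold the cleaner's basket up on its cam lever

TASK

The ultrasonic cleaner has been drained: take the round-handled stirring rod from the rack, stir the steel grinding balls in the cleaner's basket for at least three full rounds, its tip down among them and nearer the basket's wall than its middle, and hang the rod back in its hole. Then swing the cam lever up until the basket is at its highest point and keep it there for inspection: it springs back if let go, so finish while still holding the lever. Keep all the balls in the basket and leave the other things on the bench alone.

Things in the scene. Friction and masses are not known exactly. Their poses are not given: they have to be found in the camera images.
- cleaner: Ultrasonic cleaner, steel casing 190 (x) x 170 (y) x 121 mm high, fixed; origin under its middle, z up, front panel with two dials on -x. The basket hangs in a 112 mm round opening over the origin. The lift unit on its left side (y = 85 to 165 mm, 197 mm high) has two guide rods, a slide that carries the basket, an eccentric steel disc under the slide, and the lever. Nothing stands above the basket.
- basket: Round wire basket in the cleaner's top, 94 mm across inside, 54 mm deep, open above. Origin at the middle of its inner floor, 76 mm above the bench when down (rim at 130 mm); axes parallel to the cleaner's: -x to its front panel, +y to its lift unit. It moves only straight up, with the cam lever, by 31 mm at most. A rod led round 30 mm from the middle drives the balls along the wall.
- cam_lever (a joint): Cam lever angle, rad. 0 = at rest on its lower stop, pointing to the cleaner's front (-x), 15 degrees below level. It grows as the lever swings up; at 1.833 the lever stands straight up and the basket is highest; beyond (stop at 2.618, leaning back) the basket sinks again. A spring pushes it back to 0: 2 to 4 N at the grip.
- lever_handle: Lever: 11 mm steel bar in the plane y = 147 mm of the cleaner's frame, with a crank grip at its end: a black barrel 25 mm thick, 48 mm long, on a pin along y, that spins freely. Origin at the grip's centre, which swings at 140 mm about the shaft (along y at x = 0, z = 100 mm) in the plane y = 180 mm, from (-135, 180, 64) at rest to (0, 180, 240) mm straight up.
- rack: Aluminium tool rack, fixed: plate 170 x 60 mm, top 125 mm above the bench, on two end legs. Origin under its middle on the bench, x along its length. Two through holes 18 mm wide lie 45 mm either side of the middle along x; the rod hangs in one, a spatula in the other, each by its collar; which is in which varies.
- rod: Stirring rod hanging upright in the rack, about 85 g: black round handle 18 mm thick from 5 to 86 mm above the origin; collar 32 mm across, 5 mm thick, whose underside (the origin) rests on the rack's plate; below it a steel shaft 10 mm thick, 105 mm long. z points up along the handle.
- rod_tip (a point): Lower end of the rod's shaft, 105 mm below the rod's origin; about 20 mm above the bench as it hangs.
- spatula: Not to be moved: spatula in the rack's other hole, black flat handle 22 x 10 mm that ends 55 mm above its collar (shorter than the rod's), origin at the underside of the collar.
- beaker: Not to be moved: glass beaker 50 mm across, 60 mm high, near the robot; origin under its middle.
- amber_bottle: Not to be moved: amber glass bottle 70 mm across, 140 mm high; origin under its middle.
- mill_jar: Not to be moved: lidded steel grinding jar 66 mm across, 72 mm high; origin under its middle.
- vial_block: Not to be moved: white block 100 x 60 mm with small vials, 46 mm high; origin under its middle.
- ball0_center (a point): Centre of one of the seven loose stainless grinding balls in the basket, 20 mm across, 33 g each.
- ball1_center (a point): Centre of one of the seven loose stainless grinding balls in the basket, 20 mm across, 33 g each.
- ball2_center (a point): Centre of one of the seven loose stainless grinding balls in the basket, 20 mm across, 33 g each.
- ball3_center (a point): Centre of one of the seven loose stainless grinding balls in the basket, 20 mm across, 33 g each.
- ball4_center (a point): Centre of one of the seven loose stainless grinding balls in the basket, 20 mm across, 33 g each.
- ball5_center (a point): Centre of one of the seven loose stainless grinding balls in the basket, 20 mm across, 33 g each.
- ball6_center (a point): Centre of one of the seven loose stainless grinding balls in the basket, 20 mm across, 33 g each.
Mind the look-alikes: they are no part of the job. Leave any red look-alike of the rod alone.

How it is judged:
By the outcome, as a careful person would: the job done as asked, in the order asked, and still so for the second after the job is handed in, while the arm keeps its last pose, push and grip.
It also fails if it takes over 72 s, if anything falls off the work surface, if the arm or the gripper's body presses on something with over 40 N, if the wrist force passes 120 N, or if a joint passes its speed limit or range.

ROBOT

A 6-joint arm with a two-finger parallel gripper is mounted at the origin on the work surface. World frame = base frame: x ahead of the robot, y to its left, z up, the work surface at z = 0. Lengths are in m, angles in degrees, forces in N, time in s.
With the tool pointing down it reaches from about 0.3 to 0.75 m from the base axis. Payload 8.5 kg.
Tool frame: the origin (TCP) lies midway between the tips of the shut fingers; the grasp point (between the pads) lies 19 mm behind it (env.grip_depth is the distance from the TCP to the grasp point, in m); y points along the fingers, x is the direction in which the jaws open and shut, and the axes are right-handed (so a half turn about y gives the same grasp; the last joint's range is limited). The gripper opens to 85 mm and grips with 20 to 120 N. Pads are 22 mm wide; open, the fingers measure 114 mm over their backs; the gripper's body (76 mm by 85 mm) begins 54 mm behind the grasp point. The pads swing forward as they close: fully open they stand 13 mm farther back than shut.
Start: joints at [-83.784, 21.807, 74.336, -0, 83.858, -12.336], TCP at [0.175, -0.521, 0.231] pointing down, gripper open.
Joint ranges: [-178.18, 178.18], [-50.72, 133.34], [12.68, 142.11], [-81.47, 261.47], [9.98, 163.14], [-165.26, 165.26]. Speed limits (degrees/s): [136.94, 136.94, 180, 180, 180, 180].

INTERFACE

Orientations are given as a 3x3 rotation matrix whose columns are the frame's x, y, z axes.
In Python, from rig import env gives the robot as it stands.
- The arm moves only by the shell command python3 -m inch 'ROWS' [FORCE]. ROWS is JSON, a list that holds one entry, the list of rows, each a list of 7 numbers: the gripper command: -1 is shut, 1 is fully open, values between are in proportion, then the shift along the world's x, y, z in cm, then the turn, a rotation vector about the world's x, y, z in degrees. In form: [[[grip, dx, dy, dz, rx, ry, rz], ...]]. A call has 1 to 20 rows; each row is the pose to reach, as a shift and turn from the pose commanded when the call began; what a row does not reach only later rows make up. A row lasts 1/8 s, in which the tool goes at most 62.5 mm and 10.7 degrees, less where a joint would pass 70% of its speed; a pose out of reach is approached as far as the arm can. A call with a gripper value outside its range is refused whole. The fingers move at their own pace and stop on an object; FORCE is the grip in N (left out, the last holds). Time passes only in rows, so rows that repeat a pose let the fingers close. It gives the time, the measured TCP pose, the force and the opening at its end, in the units of the state.
- env.observe(): the state, without advancing time (a new reading comes with each control period).
- env.get_image(name): name is "scene" or "top" or "wrist"; returns a dict with "frame" (400x640x3 uint8, red, green, blue), "mtx" (3x3 intrinsics, pixels), "rvec" (rotation vector, rad) and "tvec" (3), from world to camera coordinates, as OpenCV has them. Camera axes: x right, y down, z forward; pixel columns grow to the right and rows downward; lengths in m; the calibration is good to about 2 mm. A picture is of the moment at which its call begins. There is no depth.
- env.close_job(): hands the job in, once; it reports no verdict.
The state is a dict: "time_s": time; "q": joint angles; "qvel": joint speeds; "joint_efforts": joint torques, N m; "position": TCP position; "tool_rot": TCP orientation; "ft_force": force on the tool from outside, world axes, zero at the start; "wrist_torque": the same for the moment, N m; "grip_width": finger opening in m.
Only numpy, scipy, OpenCV 4.12 (cv2) and the standard library are available. Lean on these libraries where they do the work, as an engineer would, in place of code of your own. Each camera call takes 0.05 s, during which the arm holds its last target.

## Working session

There is one attempt and no reset: what is moved stays moved. The work goes in short steps, Python scripts to look and compute and a shell command to move; the robot and the scene stay as the last step left them, time stands still between calls to the robot, and variables do not carry over. Pictures are saved under pics/ and viewed, and the job is handed in when it is done.

```bash
mkdir -p pics; ls
cat > h.py <<'E'
import numpy as np, cv2
from rig import env
def cam(n):
    d=env.get_image(n); R=cv2.Rodrigues(np.array(d["rvec"],float))[0]
    return d["frame"],np.array(d["mtx"],float),R,np.array(d["tvec"],float).ravel()
def proj(c,P):
    _,K,R,t=c; p=(R@np.atleast_2d(P).T+t[:,None]); q=K@p; return (q[:2]/q[2]).T
def ray(c,uv):
    _,K,R,t=c; d=R.T@np.linalg.inv(K)@np.array([uv[0],uv[1],1.]); return -R.T@t, d/np.linalg.norm(d)
def onz(c,uv,z):
    o,d=ray(c,uv); return o+d*(z-o[2])/d[2]
def save(n,f,box=None,s=1):
    if box: f=f[box[1]:box[3],box[0]:box[2]]
    cv2.imwrite('pics/'+n,cv2.resize(f[:,:,::-1],None,fx=s,fy=s,interpolation=cv2.INTER_CUBIC))
def tri(c1,u1,c2,u2):
    o1,d1=ray(c1,u1);o2,d2=ray(c2,u2)
    A=np.stack([d1,-d2],1); s=np.linalg.lstsq(A,o2-o1,rcond=None)[0]
    a=o1+s[0]*d1;b=o2+s[1]*d2; return (a+b)/2,np.linalg.norm(a-b)
E
python3 - <<'E'
from h import *
import pickle
D={}
for n in ["scene","top","wrist"]:
    c=cam(n); D[n]=c; save(n+"0.png",c[0]); 
    print(n,c[1][0,0],-c[2].T@c[3],c[2][2])
pickle.dump(D,open('d0.pkl','wb'))
print(env.observe())
E
```

```text
pics
scene 433.6236991171242 [ 1.40619179 -0.75117723  0.77868782] [-0.63864388  0.56002418 -0.52773754]
top 515.589416635849 [0.39686634 0.00403106 1.68417865] [ 0.1099202   0.00164306 -0.99393906]
wrist 320.6564752327738 [ 0.24571488 -0.49892022  0.37329809] [-0.28080991 -0.09305    -0.95524211]
{'time_s': 0.15, 'q': array([-8.37839303e+01,  2.18305055e+01,  7.43722175e+01, -5.29033856e-04,
        8.38589678e+01, -1.23349126e+01]), 'qvel': array([-0.08233473, -0.11387349, -0.24431029, -0.07999907, -0.04378152,
        0.01079463]), 'joint_efforts': array([ 3.56680583e-03, -4.48623812e+01, -2.31346643e+01, -1.14340332e-04,
        3.78302750e-03, -3.30541422e-05]), 'position': array([ 0.17495951, -0.52118741,  0.23088385]), 'tool_rot': array([[ 3.18149233e-01, -1.25710238e-04,  9.48040637e-01],
       [-9.48040060e-01,  1.06938207e-03,  3.18149181e-01],
       [-1.05381227e-03, -9.99999420e-01,  2.21044744e-04]]), 'ft_force': array([-0.65594753,  0.42392457,  0.75643194]), 'wrist_torque': array([-0.02227723,  0.02965455,  0.01294663]), 'grip_width': 0.08541771744420296}
```

View pics/scene0.png

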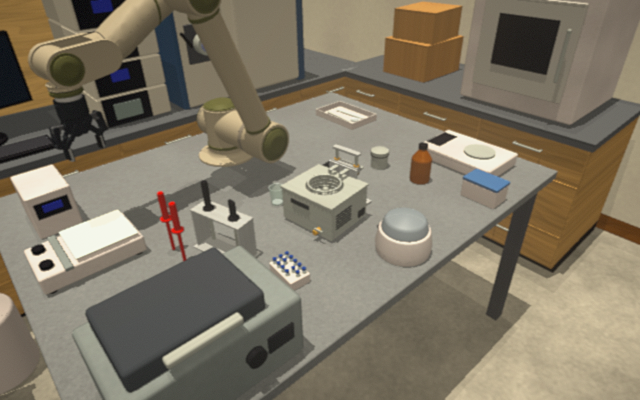

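View pics/top0.png

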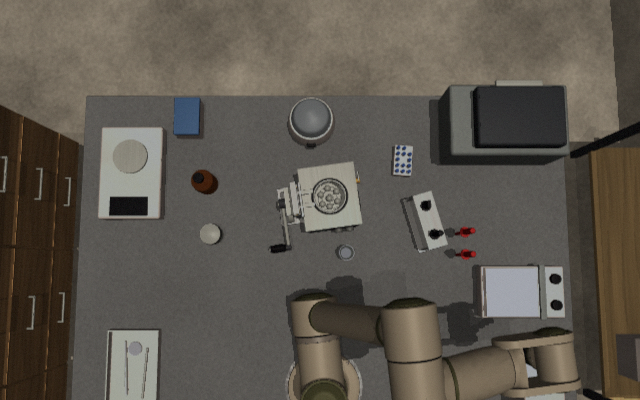

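View pics/wrist0.png

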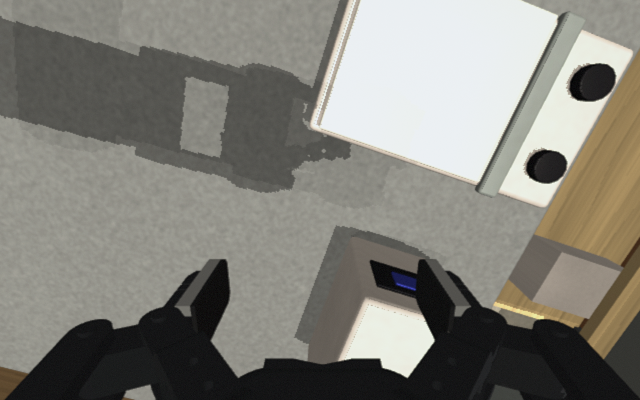

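The scene view shows the cleaner near (325,195), the rack near (222,225) with the taller handle on its near-robot side, and the red rods at (170,220). Next I'll enlarge these areas.

Run:
```python
from h import *
import pickle
D=pickle.load(open('d0.pkl','rb'))
save('t_rack.png',D['top'][0],(390,180,490,270),7)
save('t_cl.png',D['top'][0],(262,150,372,270),5)
save('s_rack.png',D['scene'][0],(150,165,270,265),6)
save('s_cl.png',D['scene'][0],(260,140,390,240),6)
```

```text
(no output)
```

View pics/t_rack.png

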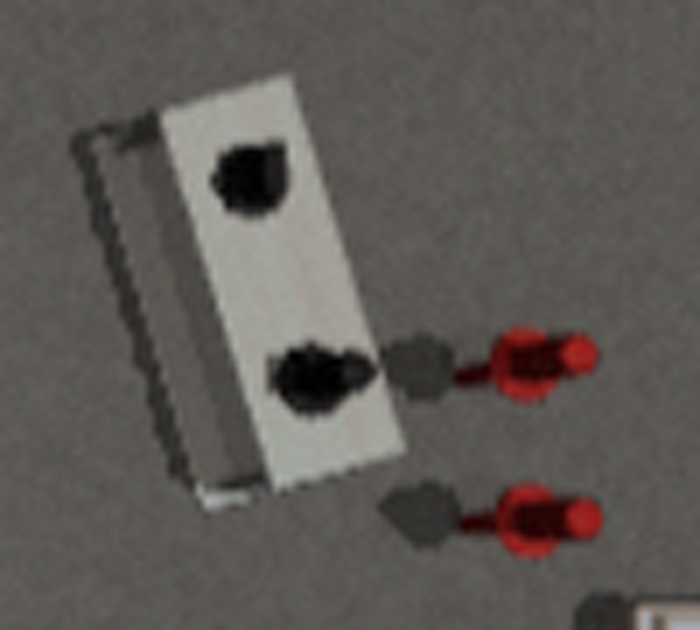

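View pics/t_cl.png

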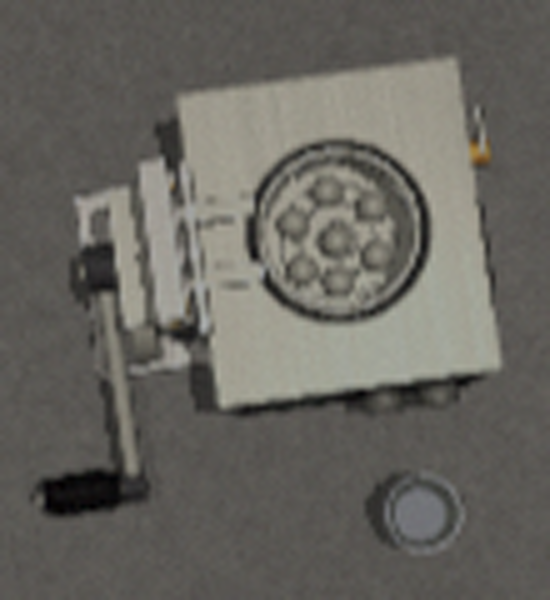

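View pics/s_rack.png

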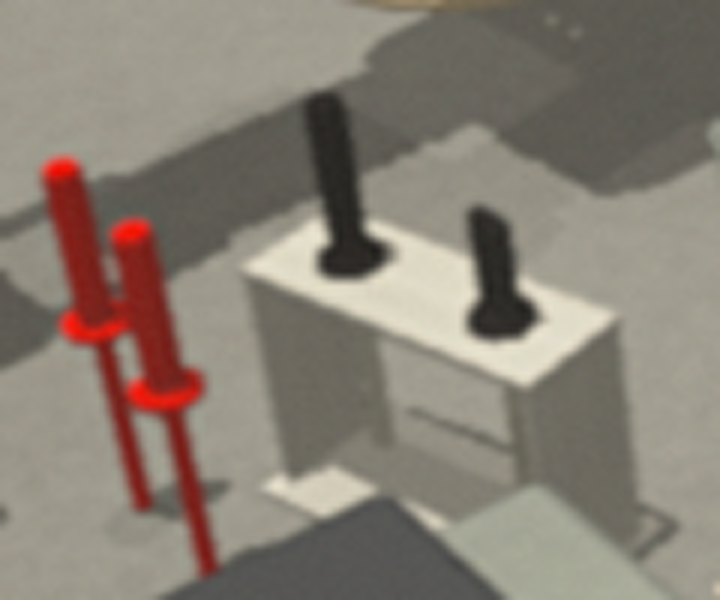

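View pics/s_cl.png

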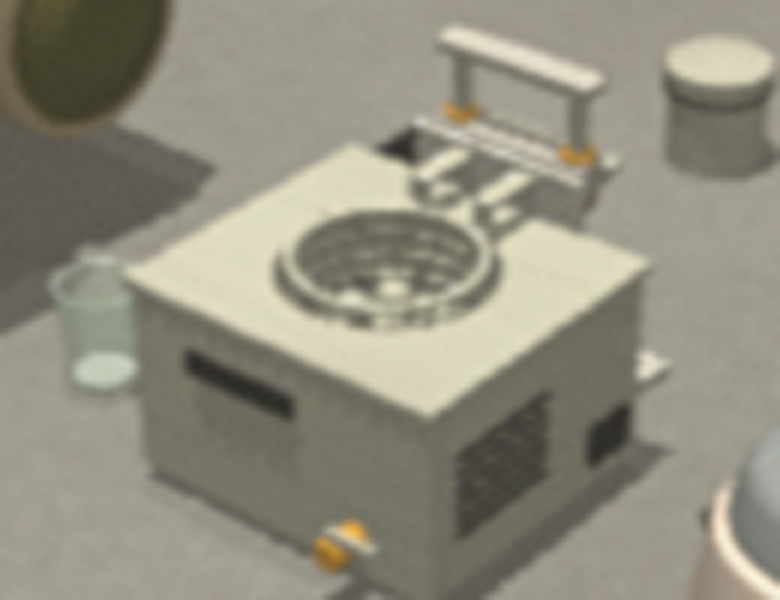

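Run:
```python
from h import *
import pickle
D=pickle.load(open('d0.pkl','rb'));T=D['top'];S=D['scene']
f7=lambda a:np.array(a)/7+[390,180]
f5=lambda a:np.array(a)/5+[262,150]
sr=lambda a:np.array(a)/6+[150,165]
sc=lambda a:np.array(a)/6+[260,140]
np.set_printoptions(precision=4,suppress=True)
pl=np.array([onz(T,f7(p),.125) for p in [(163,108),(290,75),(405,450),(272,490)]])
print('rack',pl[:,:2],pl.mean(0)); print(np.linalg.norm(np.diff(pl,axis=0),axis=1))
v=(pl[1]+pl[0]-pl[2]-pl[3]); print('yaw',np.degrees(np.arctan2(v[1],v[0])))
v=v/np.linalg.norm(v); c=pl.mean(0); print('holes',c+v*.045,c-v*.045)
print('collar rod',onz(T,f7((312,380)),.130),'S',onz(S,sr((352,258)),.1275))
print('handle top',tri(T,f7((362,372)),S,sr((322,98))))
print('spat',onz(T,f7((247,180)),.130),'S',onz(S,sr((502,317)),.1275))
cl=np.array([onz(T,f5(p),.121) for p in [(180,97),(457,60),(500,368),(220,407)]])
print('cl',cl[:,:2],cl.mean(0)); print(np.linalg.norm(np.diff(cl,axis=0),axis=1))
v=(cl[0]-cl[1]+cl[3]-cl[2]); print('yaw y axis',np.degrees(np.arctan2(v[1],v[0]))-90)
v=(cl[0]-cl[3]+cl[1]-cl[2]); yx=np.degrees(np.arctan2(v[1],v[0])); print('yaw x',yx)
print('open T',onz(T,f5((340,231)),.121),'rim S',onz(S,sc((388,265)),.128))
cs=np.array([onz(S,sc(p),.121) for p in [(125,275),(355,145),(650,265),(428,415)]])
print('cl S',cs[:,:2],cs.mean(0))
print('grip',onz(T,f5((83,492)),.064))
for n,p in dict(beaker=(425,510)).items(): print(n,onz(T,f5(p),.06))
print('red', onz(T,f7((525,365)),.14),onz(T,f7((580,354)),.2),onz(S,sr((142,505)),0),onz(S,sr((210,570)),0))
print(tri(T,f7((580,354)),S,sr((62,170))),tri(T,f7((584,518)),S,sr((62,170))),tri(T,f7((580,354)),S,sr((132,232))))
```

```text
rack [[ 0.5954 -0.2704]
 [ 0.6098 -0.326 ]
 [ 0.4468 -0.3716]
 [ 0.4297 -0.314 ]] [ 0.5204 -0.3205  0.125 ]
[0.0575 0.1693 0.0602]
yaw 15.174109675558391
holes [ 0.5638 -0.3087  0.125 ] [ 0.477  -0.3323  0.125 ]
collar rod [ 0.4767 -0.3313  0.13  ] S [ 0.4816 -0.3362  0.1275]
handle top (array([ 0.4761, -0.3346,  0.2079]), np.float64(0.0007842994512246256))
spat [ 0.5633 -0.3053  0.13  ] S [ 0.5669 -0.3115  0.1275]
cl [[ 0.6769  0.0815]
 [ 0.6998 -0.089 ]
 [ 0.5098 -0.1137]
 [ 0.4862  0.0563]] [ 0.5932 -0.0162  0.121 ]
[0.172  0.1916 0.1716]
yaw y axis 7.770000752465094
yaw x 7.458925978181018
open T [ 0.5938 -0.0167  0.121 ] rim S [ 0.6047 -0.0258  0.128 ]
cl S [[ 0.5148 -0.1179]
 [ 0.4929  0.0525]
 [ 0.6839  0.0751]
 [ 0.7043 -0.0929]] [ 0.599  -0.0208  0.121 ]
grip [0.4363 0.1439 0.064 ]
beaker [ 0.425  -0.0704  0.06  ]
red [ 0.4825 -0.4203  0.14  ] [ 0.4837 -0.4266  0.2   ] [ 0.4169 -0.4321  0.    ] [ 0.4813 -0.4303  0.    ]
(array([ 0.477 , -0.4358,  0.2146]), np.float64(0.028558844934004617)) (array([ 0.4167, -0.4305,  0.1851]), np.float64(0.00046290271918527156)) (array([ 0.4845, -0.4308,  0.186 ]), np.float64(0.00024494339943837025))
```

Top and scene positions agree to about 5 mm. The rod is at about (0.478, -0.333) and the cleaner at about (0.596, -0.018), yaw 7.6°. I'll move above the rod with the jaws along the cleaner's x axis, then refine with the wrist camera.

```bash
python3 -m inch '[[[0.3,2,1,6.9,0,0,8],[0.3,6,3.5,6.9,0,0,18],[0.3,10,6,6.9,0,0,28],[0.3,14.5,9,6.9,0,0,38],[0.3,19,12,6.9,0,0,48],[0.3,23,14.5,6.9,0,0,58],[0.3,27,17,6.9,0,0,68],[0.3,30.3,18.8,6.9,0,0,79],[0.3,30.3,18.8,6.9,0,0,79],[0.3,30.3,18.8,6.9,0,0,79],[0.3,30.3,18.8,6.9,0,0,79]]]' 60
python3 - <<'E'
from h import *
import pickle
D={}
for n in ["scene","top","wrist"]:
    D[n]=cam(n); save(n+"1.png",D[n][0])
pickle.dump(D,open('d1.pkl','wb'))
o=env.observe();print(o['position'],o['tool_rot'],o['grip_width'],o['q'],o['ft_force'])
for n in D: print(n,proj(D[n],np.array([o['position'],[.478,-.333,.211],[.478,-.333,.13]])))
E
```

```text
time_s: 1.52
position: [0.4772, -0.3341, 0.3004]
tool_rot: [[0.992, -0.0, -0.129], [0.129, -0.0, 0.992], [-0.0, -1.0, -0.0]]
ft_force: [-0.8, 0.2, 0.1]
grip_width: 0.0557
[ 0.47740958 -0.33391361  0.3004367 ] [[ 9.91546601e-01  1.66179386e-05 -1.29751059e-01]
 [ 1.29751060e-01 -9.96615030e-05  9.91546596e-01]
 [ 3.54627482e-06 -9.99999995e-01 -1.00975220e-04]] 0.05536699444714673 [-4.66039800e+01  2.31339763e+01  6.09149701e+01 -3.24874276e-03
  9.59462503e+01 -5.40595240e+01] [ 0.03982865  0.99297134 -0.38643234]
scene [[198.1984096  149.44600572]
 [204.23742385 180.36086657]
 [208.91261606 206.23638942]]
top [[449.17798046 230.74614158]
 [441.25227686 232.36832551]
 [435.13687344 233.85445194]]
wrist [[324.74128613 260.01210549]
 [324.8890994  203.87738684]
 [324.31646195 179.53835142]]
```

View pics/wrist1.png

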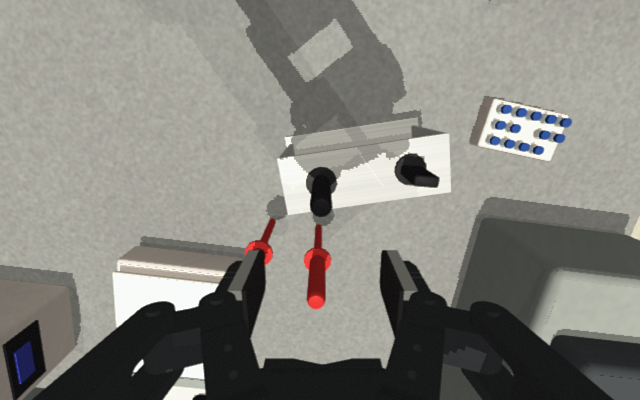

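View pics/scene1.png

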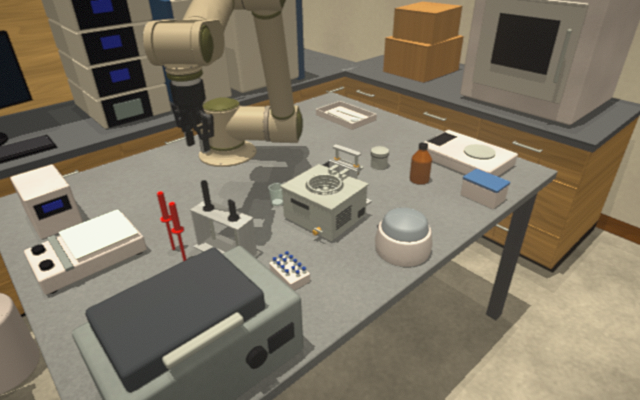

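The wrist view shows the rod handle top near (320,208), its collar near (321,182), and the spatula on the right at (412,168). I'll zoom in.

Run:
```python
from h import *
import pickle
D=pickle.load(open('d1.pkl','rb'))
save('w1c.png',D['wrist'][0],(270,130,460,220),4)
save('s1c.png',D['scene'][0],(185,170,265,245),8)
```

```text
(no output)
```

View pics/w1c.png

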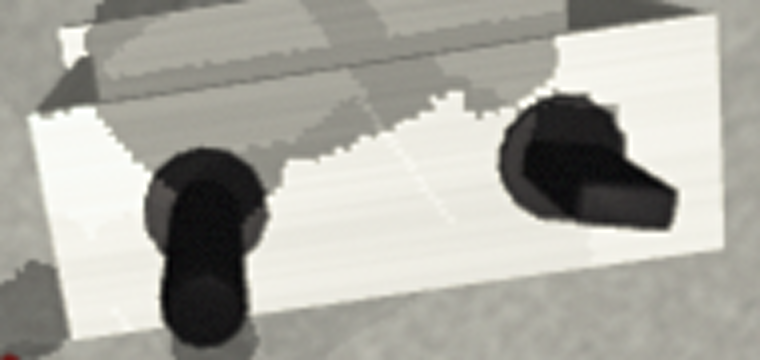

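View pics/s1c.png

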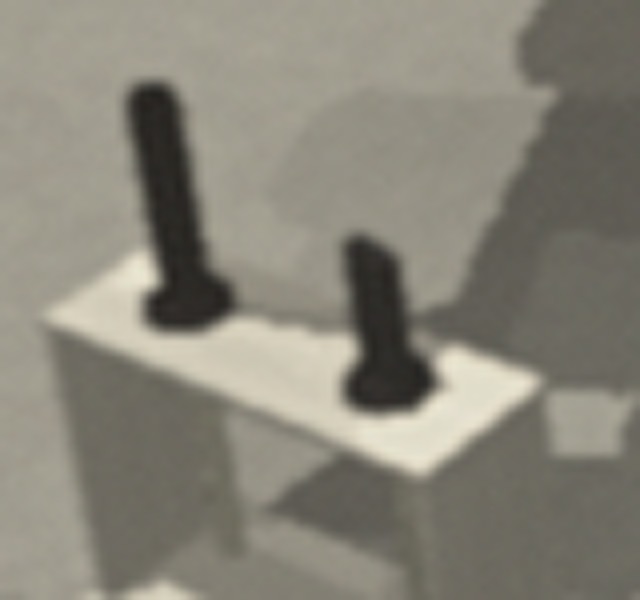

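Run:
```python
from h import *
import pickle
np.set_printoptions(precision=4,suppress=True)
D=pickle.load(open('d1.pkl','rb'));W=D['wrist'];S=D['scene'];T=D['top']
w=lambda a:np.array(a)/4+[270,130]
s=lambda a:np.array(a)/8+[185,170]
print('W top',onz(W,w((203,307)),.211),'collar',onz(W,w((207,207)),.130))
print('S top',onz(S,s((154,92)),.211),'col',onz(S,s((188,303)),.129))
print('spat W',onz(W,w((563,158)),.13))
r=np.array([onz(W,w(p),.125) for p in [(30,115),(716,14),(724,246),(70,338)]]);print(r,r.mean(0))
v=r[1]+r[2]-r[0]-r[3];print(np.degrees(np.arctan2(v[1],v[0])))
```

```text
W top [ 0.4752 -0.3357  0.211 ] collar [ 0.4757 -0.3356  0.13  ]
S top [ 0.4832 -0.3359  0.211 ] col [ 0.4828 -0.3372  0.129 ]
spat W [ 0.5615 -0.3119  0.13  ]
[[ 0.4292 -0.3191  0.125 ]
 [ 0.5925 -0.2731  0.125 ]
 [ 0.6088 -0.3299  0.125 ]
 [ 0.4447 -0.3764  0.125 ]] [ 0.5188 -0.3246  0.125 ]
15.786998098829567
```

```bash
python3 -m inch '[[[0.3,-0.1,-0.15,-4,0,0,0],[0.3,-0.1,-0.15,-8,0,0,0],[0.3,-0.1,-0.15,-12,0,0,0],[0.3,-0.1,-0.15,-14.4,0,0,0],[0.3,-0.1,-0.15,-14.4,0,0,0],[-1,-0.1,-0.15,-14.4,0,0,0],[-1,-0.1,-0.15,-14.4,0,0,0],[-1,-0.1,-0.15,-14.4,0,0,0],[-1,-0.1,-0.15,-14.4,0,0,0],[-1,-0.1,-0.15,-14.4,0,0,0]]]' 60
python3 - <<'E'
from h import *
f=[cam("wrist"),cam("scene")]
save('w2.png',f[0][0]);save('s2.png',f[1][0],(150,100,310,260),4)
E
```

```text
time_s: 2.92
position: [0.4772, -0.3353, 0.1576]
tool_rot: [[0.991, 0.001, -0.131], [0.131, -0.002, 0.991], [0.001, -1.0, -0.002]]
ft_force: [-1.7, -0.5, 5.7]
grip_width: 0.0166
```

View pics/w2.png

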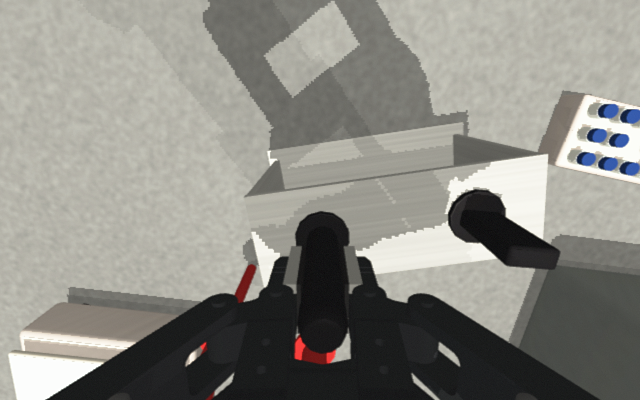

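View pics/s2.png

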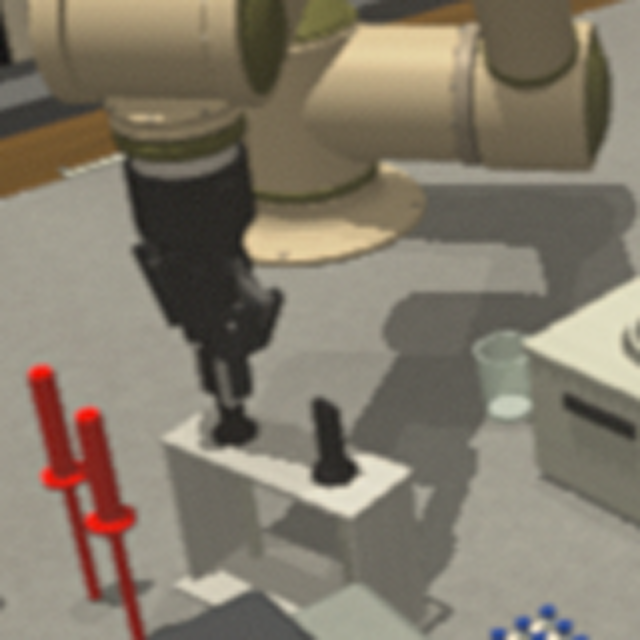

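Rod gripped (opening 17 mm, collar still on the plate). Next I'll lift it straight up and go to a viewing spot short of the basket.

```bash
python3 -m inch '[[[-1,0,0,3,0,0,0],[-1,0,0,6.5,0,0,0],[-1,0,0,10,0,0,0],[-1,0,0,13,0,0,0],[-1,0,0,14,0,0,0],[-1,1.5,4,14,0,0,0],[-1,3.2,8.5,14,0,0,0],[-1,5,13,14,0,0,0],[-1,6.5,17.5,14,0,0,0],[-1,8,21.5,14,0,0,0],[-1,8.8,23.5,14,0,0,0],[-1,8.8,23.5,14,0,0,0],[-1,8.8,23.5,14,0,0,0]]]' 60
python3 - <<'E'
from h import *
import pickle
D={}
for n in ["scene","top","wrist"]:
    D[n]=cam(n); save(n+"3.png",D[n][0])
pickle.dump(D,open('d3.pkl','wb'))
save('w3c.png',D['wrist'][0],(200,20,460,240),3)
save('t3c.png',D['top'][0],(262,150,372,270),5)
save('s3c.png',D['scene'][0],(230,120,390,240),5)
E
```

```text
time_s: 4.65
position: [0.5647, -0.1005, 0.2957]
tool_rot: [[0.991, -0.001, -0.131], [0.131, 0.0, 0.991], [-0.001, -1.0, 0.0]]
ft_force: [0.3, -0.2, -1.0]
grip_width: 0.017
```

View pics/wrist3.png

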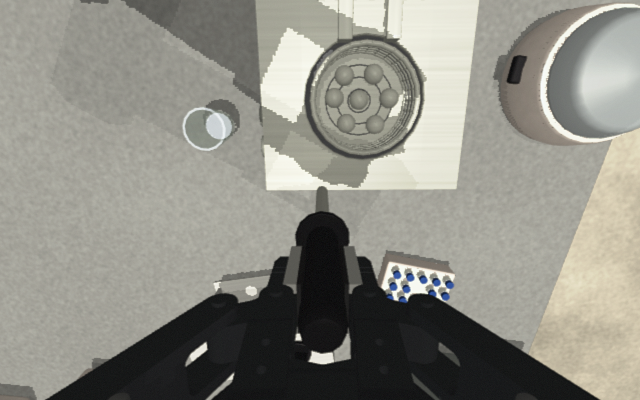

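View pics/s3c.png

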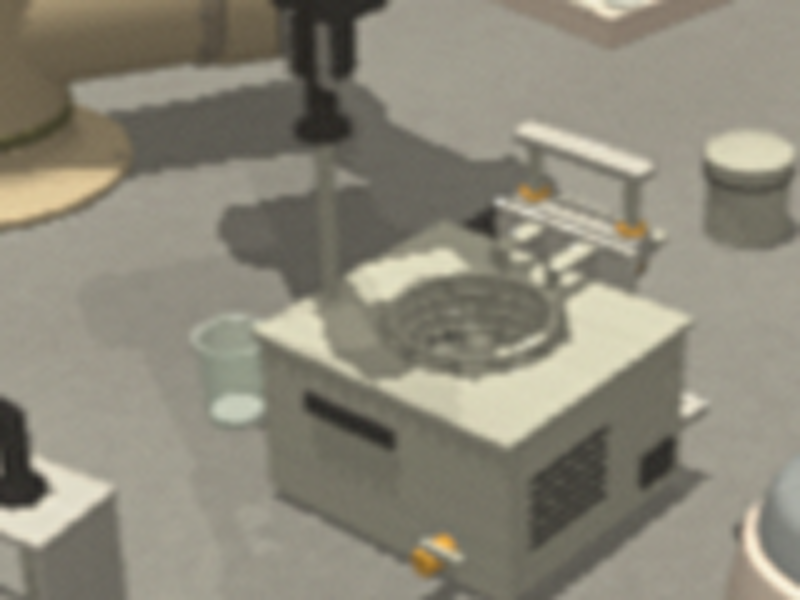

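View pics/t3c.png

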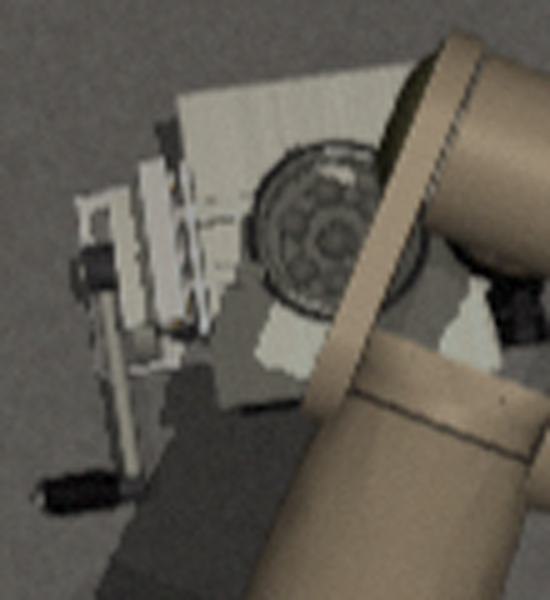

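View pics/w3c.png

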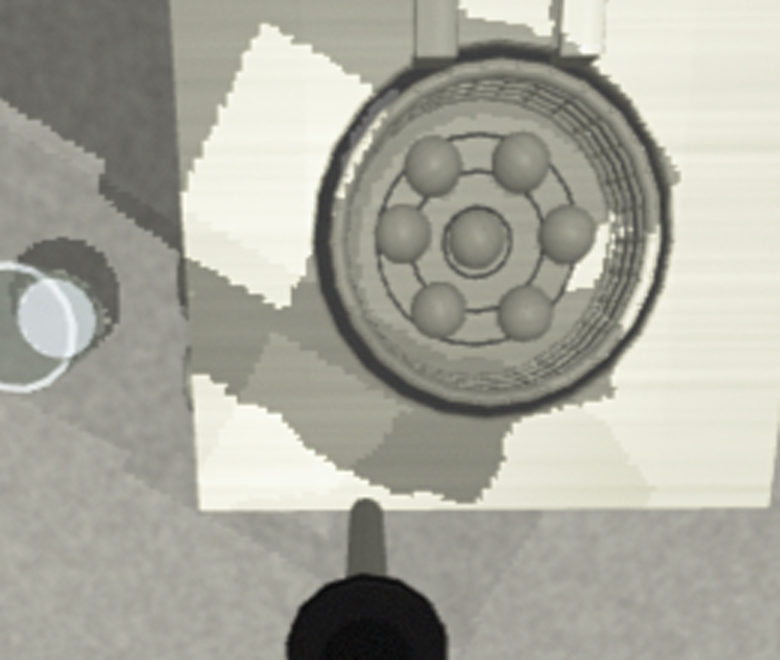

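Run:
```python
from h import *
import pickle
np.set_printoptions(precision=4,suppress=True)
D=pickle.load(open('d3.pkl','rb'));W=D['wrist'];S=D['scene'];T=D['top']
w=lambda a:np.array(a)/3+[200,20]
s=lambda a:np.array(a)/5+[230,120]
print('open W',onz(W,w((493,229)),.121),onz(W,w((317,229)),.121),onz(W,w((670,229)),.121))
print('casing corners',onz(W,w((200,510)),.121),onz(W,w((770,507)),.121))
a,b=onz(W,w((200,510)),.121),onz(W,w((770,507)),.121);v=b-a;y=np.degrees(np.arctan2(v[1],v[0]));print(y,np.linalg.norm(v))
n=np.array([-v[1],v[0],0])/np.linalg.norm(v);print('center from edge',(a+b)/2+n*.085)
for p in [(477,239),(433,165),(521,162),(403,234),(567,234),(438,309),(525,312)]: print('ball',onz(W,w(p),.088))
print('tip W',onz(W,w((366,506)),.159),'tipS',onz(S,s((328,312)),.159))
print('collar W',onz(W,w((366,640)),.269),'S',onz(S,s((322,128)),.267))
print('open S',onz(S,s((473,322)),.129))
```

```text
open W [ 0.5923 -0.0165  0.121 ] [ 0.5376 -0.0237  0.121 ] [ 0.6472 -0.0094  0.121 ]
casing corners [ 0.5083 -0.1194  0.121 ] [ 0.701  -0.0931  0.121 ]
7.752886097923564 0.19442073678980312
center from edge [ 0.5932 -0.022   0.121 ]
ball [ 0.5913 -0.0193  0.088 ]
ball [0.5725 0.0024 0.088 ]
ball [0.602  0.0071 0.088 ]
ball [ 0.5656 -0.021   0.088 ]
ball [ 0.6219 -0.0137  0.088 ]
ball [ 0.5814 -0.0444  0.088 ]
ball [ 0.6121 -0.0415  0.088 ]
tip W [ 0.5631 -0.1007  0.159 ] tipS [ 0.58  -0.113  0.159]
collar W [ 0.563 -0.098  0.269] S [ 0.5718 -0.1043  0.267 ]
open S [ 0.6067 -0.028   0.129 ]
```

The wrist view shows the opening centred at crop (493,229), with six balls in a ring about 29 mm out and one in the middle. The widest gap is toward -y (about 280°). Using the rod as reference, the basket centre is about (0.594, -0.018). I'll enter the gap slowly.

```bash
python3 -m inch '[[[-1,1.2,1.7,0,0,0,0],[-1,2.4,3.4,0,0,0,0],[-1,3.5,5.1,0,0,0,0],[-1,3.5,5.1,0,0,0,0],[-1,3.5,5.1,-1.5,0,0,0],[-1,3.5,5.1,-3,0,0,0],[-1,3.5,5.1,-4.5,0,0,0],[-1,3.5,5.1,-5.3,0,0,0],[-1,3.5,5.1,-5.9,0,0,0],[-1,3.5,5.1,-6.5,0,0,0],[-1,3.5,5.1,-7,0,0,0],[-1,3.5,5.1,-7.5,0,0,0],[-1,3.5,5.1,-7.5,0,0,0]]]' 60
python3 - <<'E'
from h import *
W=cam("wrist");S=cam("scene");save('w4.png',W[0]);save('s4.png',S[0],(230,120,390,240),5)
o=env.observe();print(o['position'],o['ft_force'],o['wrist_torque'])
import pickle;pickle.dump(W,open('w4.pkl','wb'))
E
```

```text
time_s: 6.42
position: [0.5999, -0.0489, 0.221]
tool_rot: [[0.991, -0.001, -0.131], [0.131, 0.0, 0.991], [-0.001, -1.0, 0.0]]
ft_force: [0.1, 0.2, -0.3]
grip_width: 0.0169
[ 0.60005478 -0.04889909  0.22147305] [-0.73649072 -0.50632036 -0.41897493] [-0.05071483  0.0198893   0.02978786]
```

View pics/w4.png

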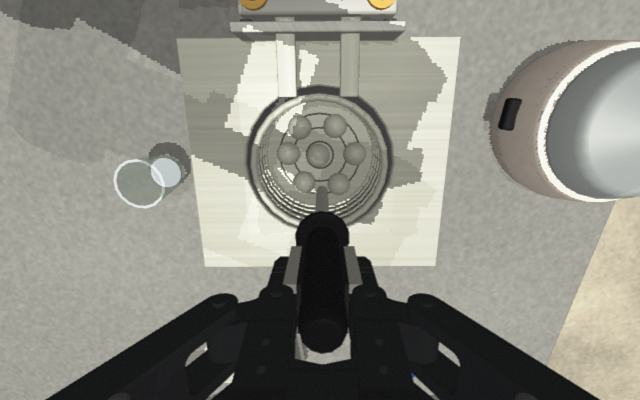

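View pics/s4.png

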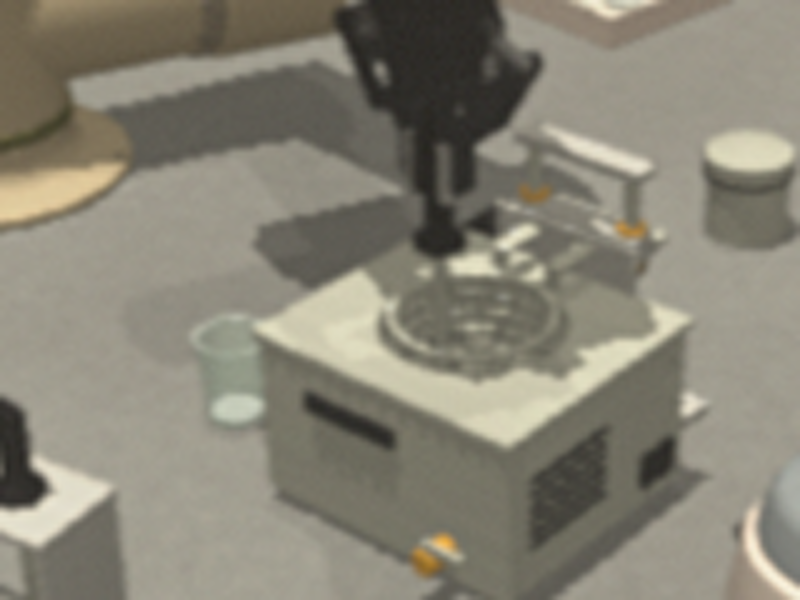

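Run:
```python
from h import *
import pickle
np.set_printoptions(precision=4,suppress=True)
W=pickle.load(open('w4.pkl','rb'));save('w4c.png',W[0],(235,75,405,275),4)
g=W
for p in [(248,157),(392,157),(320,157)]: print(onz(W,p,.121))
print(onz(W,(178,38),.121),onz(W,(460,38),.121),onz(W,(436,266),.121),onz(W,(205,267),.121))
c=np.array([.594,-.018])
print(proj(W,[[.5999,-.0489,.083],[.5999,-.0489,.188]]))
```

```text
[ 0.5382 -0.0218  0.121 ]
[ 0.6465 -0.0075  0.121 ]
[ 0.5924 -0.0147  0.121 ]
[0.4857 0.0536 0.121 ] [0.6767 0.0786 0.121 ] [ 0.7012 -0.0933  0.121 ] [ 0.508  -0.1198  0.121 ]
[[323.7169 188.7826]
 [324.2459 234.0973]]
```

View pics/w4c.png

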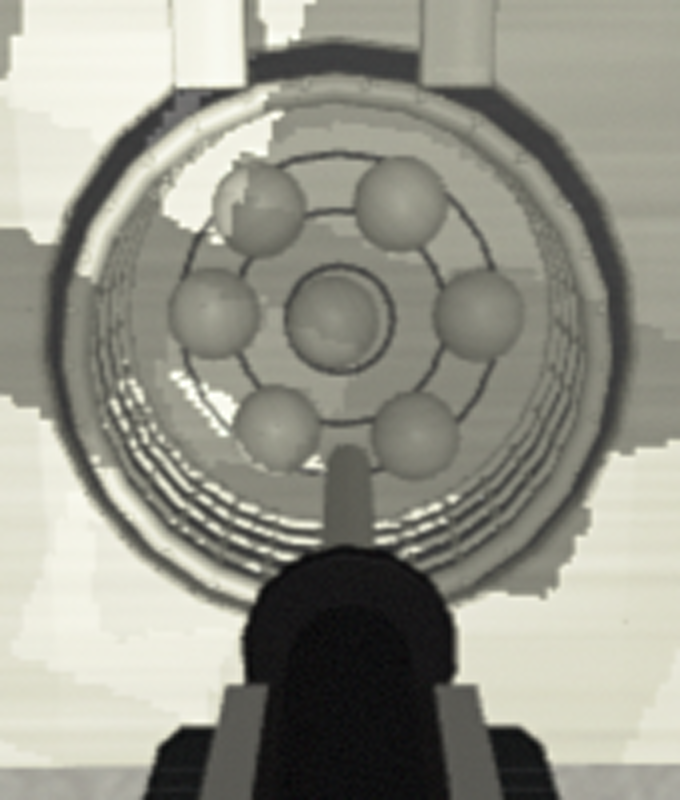

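Run:
```python
from h import *
import pickle
np.set_printoptions(precision=4,suppress=True)
W=pickle.load(open('w4.pkl','rb'))
for z in (.074,.076): print(onz(W,(320.25,154.75),z))
for z in (.081,.085,.09): print('tip',onz(W,(321.75,189),z))
for i in range(16):
  a=np.radians(280+22.5*i); print(round(100*.031*(np.cos(a)-np.cos(np.radians(280))),2),round(100*.031*(np.sin(a)-np.sin(np.radians(280))),2))
```

```text
[ 0.5929 -0.0202  0.074 ]
[ 0.5929 -0.0199  0.076 ]
tip [ 0.5982 -0.0499  0.081 ]
tip [ 0.5981 -0.0488  0.085 ]
tip [ 0.5979 -0.0475  0.09  ]
0.0 0.0
1.13 0.44
2.0 1.27
2.49 2.38
2.51 3.59
2.08 4.72
1.24 5.59
0.13 6.08
-1.08 6.11
-2.2 5.67
-3.08 4.83
-3.56 3.72
-3.59 2.51
-3.15 1.39
-2.32 0.51
-1.21 0.03
```

The tip sits about 30 mm from the basket middle at 280°, among the balls and without contact force. Now the first round.

```bash
python3 -m inch '[[[-1,1.13,0.44,0,0,0,0],[-1,2.0,1.27,0,0,0,0],[-1,2.49,2.38,0,0,0,0],[-1,2.51,3.59,0,0,0,0],[-1,2.08,4.72,0,0,0,0],[-1,1.24,5.59,0,0,0,0],[-1,0.13,6.08,0,0,0,0],[-1,-1.08,6.11,0,0,0,0],[-1,-2.2,5.67,0,0,0,0],[-1,-3.08,4.83,0,0,0,0],[-1,-3.56,3.72,0,0,0,0],[-1,-3.59,2.51,0,0,0,0],[-1,-3.15,1.39,0,0,0,0],[-1,-2.32,0.51,0,0,0,0],[-1,-1.21,0.03,0,0,0,0],[-1,0,0,0,0,0,0]]]' 80
python3 - <<'E'
from h import *
W=cam("wrist");save('w5.png',W[0],(235,75,405,275),3)
E
```

```text
time_s: 8.52
position: [0.599, -0.0484, 0.2207]
tool_rot: [[0.991, -0.005, -0.131], [0.131, 0.003, 0.991], [-0.005, -1.0, 0.004]]
ft_force: [-4.8, 6.2, 2.8]
grip_width: 0.0167
```

View pics/w5.png

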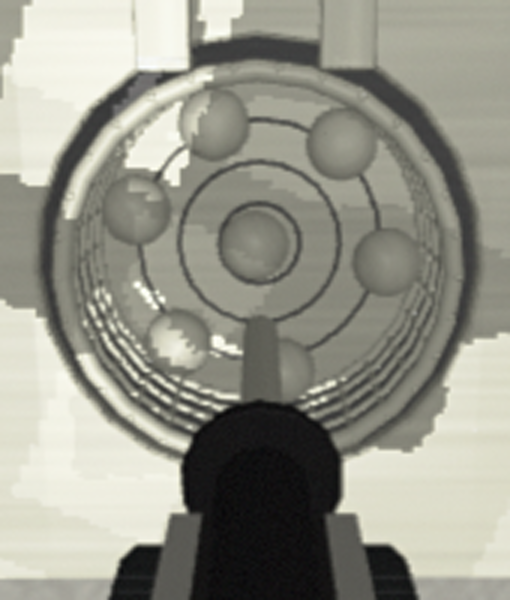

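Run:
```python
from h import *
np.set_printoptions(precision=4,suppress=True)
W=cam("wrist");S=cam("scene");save('s6.png',S[0],(280,130,370,220),8);save('w6.png',W[0],(285,120,365,240),6)
print(proj(W,[[.599,-.0484,.0825],[.599,-.0484,.1875]]),proj(S,[[.599,-.0484,.0825],[.599,-.0484,.1875],[.599,-.0484,.13]]))
print(onz(W,(322.3,182),.083)); print(env.observe()['ft_force'])
```

```text
[[322.9107 189.7642]
 [322.4168 234.8539]] [[317.858  199.4012]
 [317.2106 168.1448]
 [317.5722 185.6043]]
[ 0.5975 -0.0412  0.083 ]
[-1.5386  5.6908  0.0965]
```

View pics/s6.png

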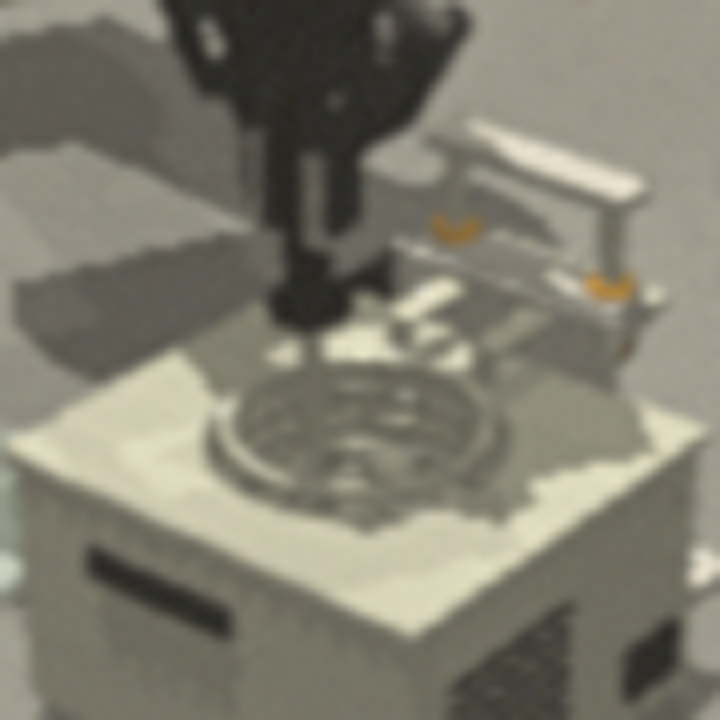

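View pics/w6.png

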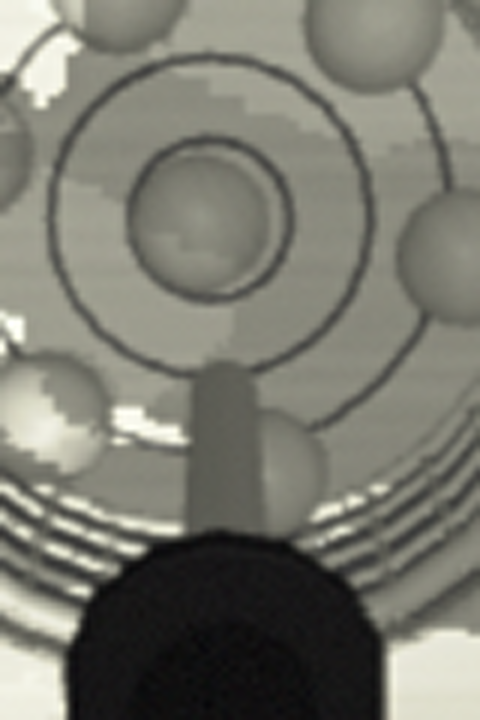

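The first round turned the balls, but the ball beside the rod is pressing the shaft inward (about 6 N along y). The rod has tilted a few degrees in the jaws, putting the tip near 22 mm radius, which isn't good enough to count. I'll raise the grip force, back off the ball and measure the unloaded tilt.

```bash
python3 -m inch '[[[-1,-0.3,0,0,0,0,0],[-1,-0.6,0,0,0,0,0],[-1,-0.6,0,0,0,0,0]]]' 120
python3 - <<'E'
from h import *
np.set_printoptions(precision=4,suppress=True)
W=cam("wrist");save('w7.png',W[0],(235,75,405,275),4)
o=env.observe();p=o['position'];print(p,o['ft_force'])
print((proj(W,[p+[0,0,-.1385],p+[0,0,-.0335]])-[235,75])*4)
E
```

```text
time_s: 9.05
position: [0.5935, -0.0487, 0.221]
tool_rot: [[0.991, -0.002, -0.131], [0.131, 0.001, 0.991], [-0.002, -1.0, 0.001]]
ft_force: [-2.6, 3.1, -1.3]
grip_width: 0.015
[ 0.5936 -0.0487  0.2211] [-3.1998  3.1455 -1.671 ]
[[356.009  455.0399]
 [357.9769 635.3931]]
```

View pics/w7.png

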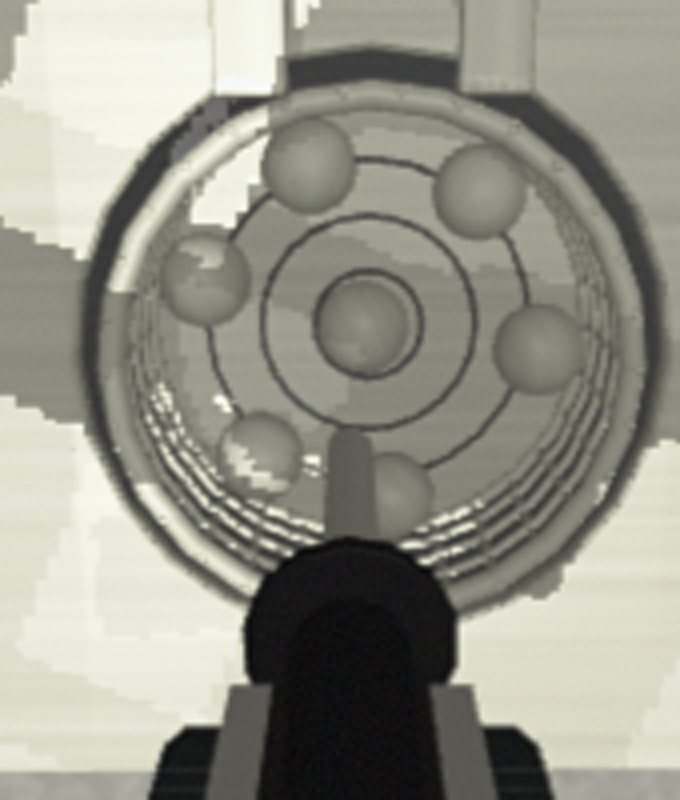

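Run:
```python
import numpy as np
for i in range(0,21):
  a=np.radians(268+18*i); print([round(3.4*np.cos(a)+.06,1),round(3.4*np.sin(a)+2.95,1)],end=' ')
```

```text
[np.float64(-0.1), np.float64(-0.4)] [np.float64(1.0), np.float64(-0.3)] [np.float64(2.0), np.float64(0.1)] [np.float64(2.7), np.float64(0.9)] [np.float64(3.3), np.float64(1.8)] [np.float64(3.5), np.float64(2.8)] [np.float64(3.3), np.float64(3.9)] [np.float64(2.9), np.float64(4.9)] [np.float64(2.2), np.float64(5.6)] [np.float64(1.2), np.float64(6.1)] [np.float64(0.2), np.float64(6.3)] [np.float64(-0.9), np.float64(6.2)] [np.float64(-1.8), np.float64(5.8)] [np.float64(-2.6), np.float64(5.0)] [np.float64(-3.1), np.float64(4.1)] [np.float64(-3.3), np.float64(3.1)] [np.float64(-3.2), np.float64(2.0)] [np.float64(-2.8), np.float64(1.0)] [np.float64(-2.0), np.float64(0.3)] [np.float64(-1.1), np.float64(-0.2)] [np.float64(-0.1), np.float64(-0.4)]
```

Half a round at the wider radius (34 mm commanded, 120 N grip), then check.

```bash
python3 -m inch '[[[-1,-0.1,-0.4,0,0,0,0],[-1,1.0,-0.3,0,0,0,0],[-1,2.0,0.1,0,0,0,0],[-1,2.7,0.9,0,0,0,0],[-1,3.3,1.8,0,0,0,0],[-1,3.5,2.8,0,0,0,0],[-1,3.3,3.9,0,0,0,0],[-1,2.9,4.9,0,0,0,0],[-1,2.2,5.6,0,0,0,0],[-1,1.2,6.1,0,0,0,0],[-1,0.2,6.3,0,0,0,0]]]' 120
cat > tip.py <<'E'
from h import *
import sys
np.set_printoptions(precision=4,suppress=True)
W=cam("wrist");S=cam("scene")
o=env.observe();p=o['position'];print(p,o['ft_force'])
C=np.array([.593,-.020,.076])
cx=int(proj(W,[C])[0][0]);cy=int(proj(W,[C])[0][1]);b=(cx-85,cy-85,cx+85,cy+115)
b=(max(b[0],0),max(b[1],0),b[2],min(b[3],400))
save(sys.argv[1],W[0],b,3);save('s'+sys.argv[1],S[0],(280,130,370,220),6)
print('pred tip,collar,centre',(proj(W,[p+[0,0,-.1385],p+[0,0,-.0335],C])-b[:2])*3)
import pickle;pickle.dump((W,b,p),open('tip.pkl','wb'))
E
python3 tip.py w8.png
```

```text
time_s: 10.48
position: [0.5956, 0.0122, 0.2216]
tool_rot: [[0.991, -0.0, -0.13], [0.13, -0.006, 0.991], [-0.001, -1.0, -0.005]]
ft_force: [-2.9, -6.2, 0.9]
grip_width: 0.0155
[0.595  0.0128 0.2218] [-4.0944 -5.2398  1.7474]
pred tip,collar,centre [[276.2824 165.2732]
 [276.6571 301.446 ]
 [256.7852 257.4565]]
```

View pics/w8.png

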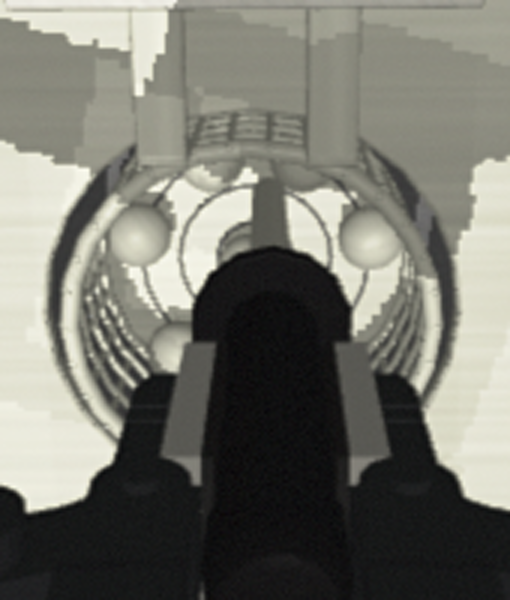

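View pics/sw8.png

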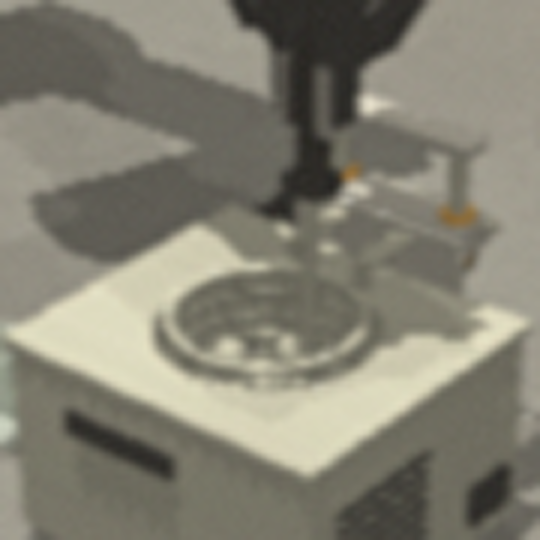

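Tip at about 28 mm radius now, with the balls along the wall and moving. I'll widen slightly to 36 mm and do full rounds.

```bash
python3 - <<'E'
import numpy as np
for i in range(1,21):
  a=np.radians(88+18*i); print([float(round(3.6*np.cos(a)-.12,1)),float(round(3.6*np.sin(a)-3.4,1))],end=' ')
E
python3 -m inch '[[[-1,-1.1,0.1,0,0,0,0],[-1,-2.1,-0.4,0,0,0,0],[-1,-2.9,-1.1,0,0,0,0],[-1,-3.5,-2.1,0,0,0,0],[-1,-3.7,-3.3,0,0,0,0],[-1,-3.6,-4.4,0,0,0,0],[-1,-3.1,-5.4,0,0,0,0],[-1,-2.3,-6.3,0,0,0,0],[-1,-1.3,-6.8,0,0,0,0],[-1,-0.2,-7,0,0,0,0]]]' 120
python3 tip.py w9.png
```

```text
[-1.1, 0.1] [-2.1, -0.4] [-3.0, -1.2] [-3.5, -2.2] [-3.7, -3.3] [-3.6, -4.4] [-3.1, -5.4] [-2.3, -6.2] [-1.4, -6.8] [-0.2, -7.0] [0.9, -6.9] [1.9, -6.4] [2.7, -5.6] [3.3, -4.6] [3.5, -3.5] [3.3, -2.4] [2.9, -1.4] [2.1, -0.6] [1.1, -0.0] [0.0, 0.2] time_s: 11.82
position: [0.5947, -0.0562, 0.2211]
tool_rot: [[0.991, -0.001, -0.131], [0.131, 0.0, 0.991], [-0.0, -1.0, 0.0]]
ft_force: [-0.2, 0.5, -0.3]
grip_width: 0.0156
[ 0.595  -0.056   0.2208] [-0.3592 -0.5125 -0.3815]
pred tip,collar,centre [[246.1912 379.2346]
 [248.3704 514.1678]
 [255.3246 256.6942]]
```

View pics/w9.png

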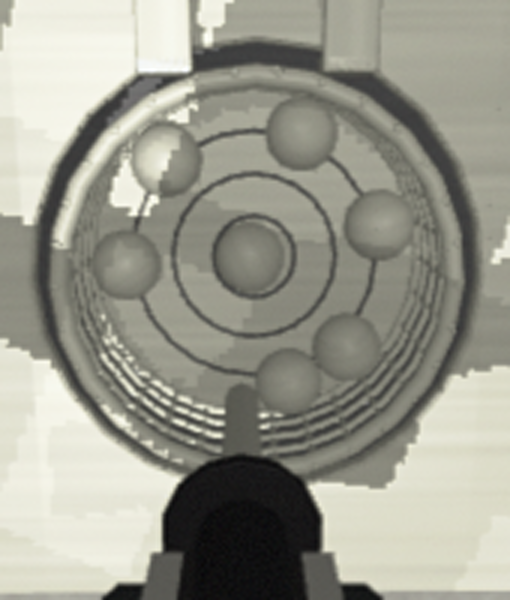

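The tip is now near 37 mm with the balls driven ahead of it along the wall. I'll return to 34 mm and go on for full rounds.

```bash
python3 -m inch '[[[-1,1.1,0.4,0,0,0,0],[-1,2.1,0.8,0,0,0,0],[-1,2.8,1.6,0,0,0,0],[-1,3.3,2.5,0,0,0,0],[-1,3.5,3.5,0,0,0,0],[-1,3.4,4.6,0,0,0,0],[-1,3.0,5.5,0,0,0,0],[-1,2.3,6.3,0,0,0,0],[-1,1.3,6.8,0,0,0,0],[-1,0.2,7.0,0,0,0,0]]]' 120
python3 tip.py w10.png
```

```text
time_s: 13.18
position: [0.5955, 0.0147, 0.2216]
tool_rot: [[0.991, 0.001, -0.132], [0.132, 0.0, 0.991], [0.001, -1.0, 0.0]]
ft_force: [0.4, -2.6, -0.5]
grip_width: 0.0154
[0.5952 0.0145 0.2218] [-0.3767 -2.2136 -1.0794]
pred tip,collar,centre [[276.4019 158.5502]
 [277.8044 294.4297]
 [255.1602 255.5318]]
```

View pics/w10.png

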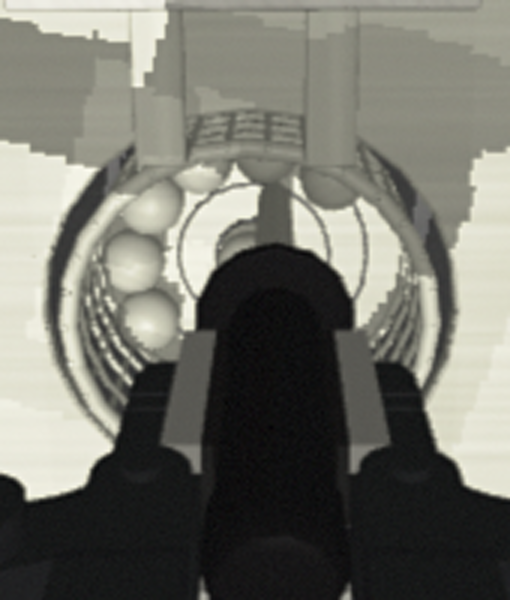

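Run:
```python
from h import *
import pickle
np.set_printoptions(precision=4,suppress=True)
W,b,p=pickle.load(open('tip.pkl','rb'))
t=onz(W,np.array((273,186))/3+b[:2],.083);c=onz(W,np.array((255,254))/3+b[:2],.076)
print(t,c,t-c,np.linalg.norm((t-c)[:2]))
# next: center +4mm y, r=35, from current cmd (34 @88, i.e. (.12,3.4))
for i in range(1,21):
  a=np.radians(88+18*i); print([float(round(3.5*np.cos(a)-.12,1)),float(round(3.5*np.sin(a)+.4-3.4,1))],end=' ')
```

```text
[0.5954 0.0057 0.083 ] [ 0.5929 -0.0195  0.076 ] [0.0025 0.0252 0.007 ] 0.025342486703714154
[-1.1, 0.4] [-2.1, -0.1] [-2.9, -0.8] [-3.4, -1.8] [-3.6, -2.9] [-3.5, -4.0] [-3.0, -5.0] [-2.3, -5.8] [-1.3, -6.3] [-0.2, -6.5] [0.8, -6.4] [1.8, -5.9] [2.6, -5.2] [3.2, -4.2] [3.4, -3.1] [3.2, -2.0] [2.8, -1.0] [2.0, -0.2] [1.1, 0.3] [0.0, 0.5]
```

The tip is at 25 mm here, which is legal but slim. I'll shift the commanded circle 4 mm to +y to compensate for the tilt and do a full round.

```bash
python3 -m inch '[[[-1,-1.1,0.4,0,0,0,0],[-1,-2.1,-0.1,0,0,0,0],[-1,-2.9,-0.8,0,0,0,0],[-1,-3.4,-1.8,0,0,0,0],[-1,-3.6,-2.9,0,0,0,0],[-1,-3.5,-4.0,0,0,0,0],[-1,-3.0,-5.0,0,0,0,0],[-1,-2.3,-5.8,0,0,0,0],[-1,-1.3,-6.3,0,0,0,0],[-1,-0.2,-6.5,0,0,0,0]]]' 120
python3 tip.py w11.png
```

```text
time_s: 14.52
position: [0.5932, -0.0483, 0.2212]
tool_rot: [[0.991, -0.003, -0.132], [0.132, 0.007, 0.991], [-0.002, -1.0, 0.007]]
ft_force: [-4.8, 9.8, 4.3]
grip_width: 0.0156
[ 0.5937 -0.048   0.2208] [-1.709   7.7438  2.4362]
pred tip,collar,centre [[247.0992 351.9138]
 [249.1796 484.4459]
 [257.2873 256.7549]]
```

View pics/w11.png

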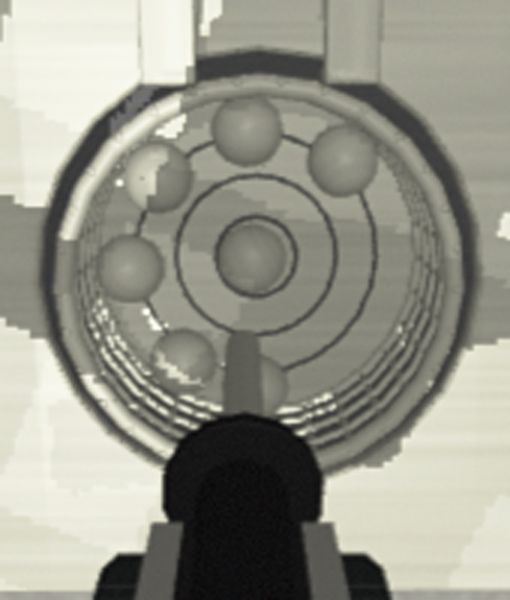

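At -y a ball got between the rod and the wall, pushing the tip in to about 24 mm. At both y ends the rod yields in the jaws, so I'll back into the gap behind that ball and run an ellipse with a wider y axis (38 mm y, 34 mm x).

```bash
python3 - <<'E'
import numpy as np
for i in range(0,21):
  a=np.radians(258+18*i); print([float(round(3.4*np.cos(a)+.1,1)),float(round(3.8*np.sin(a)+3.1,1))],end=' ')
E
python3 -m inch '[[[-1,-0.5,0,0,0,0,0],[-1,-0.7,-0.3,0,0,0,0],[-1,-0.6,-0.6,0,0,0,0],[-1,-0.6,-0.6,0,0,0,0]]]' 120
python3 tip.py w12.png
```

```text
[-0.6, -0.6] [0.5, -0.7] [1.5, -0.4] [2.4, 0.3] [3.0, 1.2] [3.4, 2.3] [3.5, 3.5] [3.2, 4.6] [2.6, 5.6] [1.8, 6.4] [0.8, 6.8] [-0.3, 6.9] [-1.3, 6.6] [-2.2, 5.9] [-2.8, 5.0] [-3.2, 3.9] [-3.3, 2.7] [-3.0, 1.6] [-2.4, 0.6] [-1.6, -0.2] [-0.6, -0.6] time_s: 15.12
position: [0.5879, -0.0542, 0.2211]
tool_rot: [[0.991, 0.0, -0.132], [0.132, 0.007, 0.991], [0.001, -1.0, 0.007]]
ft_force: [1.5, 7.5, 0.5]
grip_width: 0.0154
[ 0.5879 -0.0541  0.2211] [1.4371 8.3609 0.6393]
pred tip,collar,centre [[223.2668 370.3929]
 [225.295  503.7135]
 [255.3886 257.2085]]
```

View pics/w12.png

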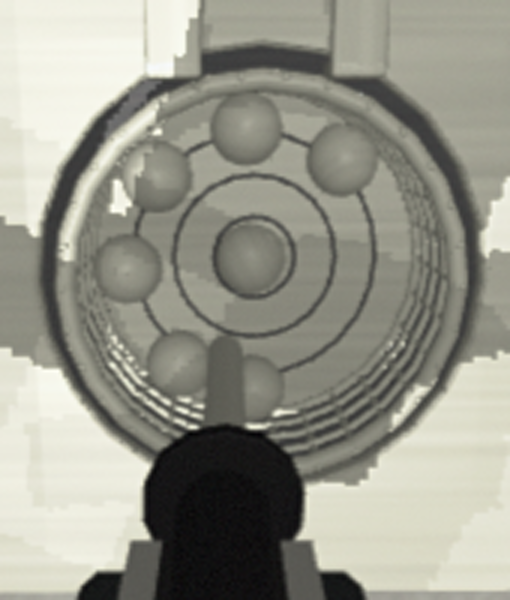

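The rod is wedged between two balls and tilted. I'll lift the tip just above the balls, check the residual tilt, and re-enter in the large free gap on the right.

```bash
python3 -m inch '[[[-1,0,0.3,1.5,0,0,0],[-1,0.5,0.6,3,0,0,0],[-1,1.0,0.6,3,0,0,0],[-1,1.5,0.6,3,0,0,0],[-1,1.5,0.6,3,0,0,0]]]' 120
python3 tip.py w13.png
```

```text
time_s: 15.85
position: [0.603, -0.051, 0.2505]
tool_rot: [[0.991, -0.001, -0.131], [0.131, 0.0, 0.991], [-0.001, -1.0, 0.001]]
ft_force: [-0.4, -0.3, -1.0]
grip_width: 0.0156
[ 0.6028 -0.0509  0.2508] [-0.6716 -0.2083 -0.2652]
pred tip,collar,centre [[274.7825 380.1433]
 [275.786  515.6223]
 [257.3046 257.592 ]]
```

View pics/w13.png

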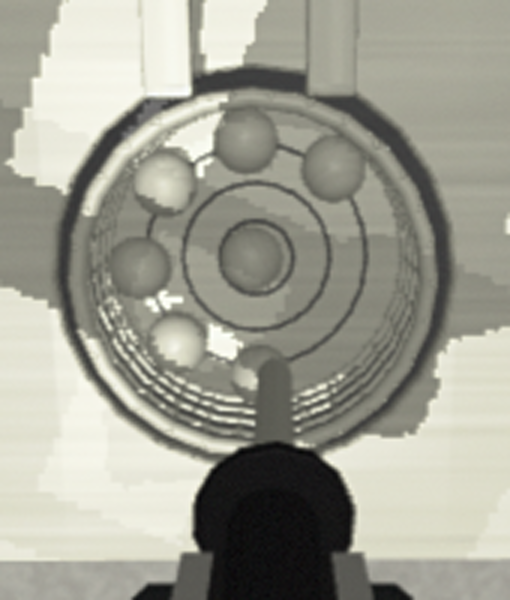

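View pics/sw13.png

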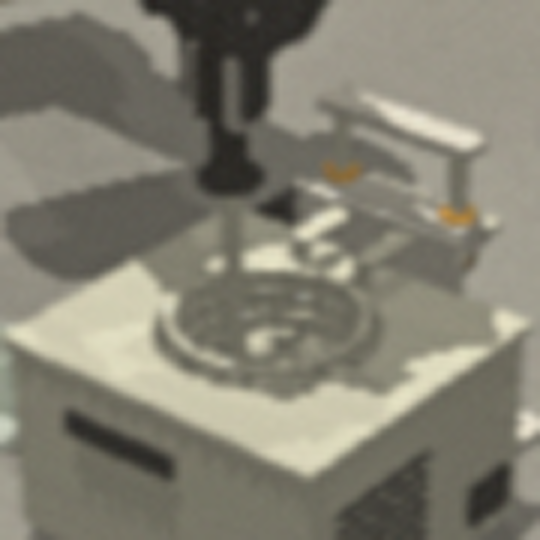

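The residual tilt puts the tip about 5 mm to +y, i.e. about 1.9°. I'll correct it with a tool tilt and enter the free gap at 340°.

```bash
python3 -m inch '[[[-1,1,0.6,0,-0.8,-0.1,0],[-1,2,1.3,0,-1.6,-0.2,0],[-1,2.5,1.9,0,-1.9,-0.25,0],[-1,2.5,1.9,0,-1.9,-0.25,0],[-1,2.5,1.9,-1,-1.9,-0.25,0],[-1,2.5,1.9,-2,-1.9,-0.25,0],[-1,2.5,1.9,-3,-1.9,-0.25,0],[-1,2.5,1.9,-3,-1.9,-0.25,0]]]' 120
python3 tip.py w14.png
python3 - <<'E'
import numpy as np
for i in range(0,21):
  a=np.radians(340+18*i); print([float(round(3.7*np.cos(a)-3.35,1)),float(round(3.7*np.sin(a)+1.25,1))],end=' ')
E
```

```text
time_s: 16.95
position: [0.6276, -0.032, 0.2202]
tool_rot: [[0.991, 0.002, -0.131], [0.131, -0.033, 0.991], [-0.002, -0.999, -0.033]]
ft_force: [-0.4, -0.3, 0.1]
grip_width: 0.0157
[ 0.628  -0.032   0.2214] [-0.8277  0.3784 -0.256 ]
pred tip,collar,centre [[367.3017 315.591 ]
 [369.245  462.0541]
 [256.8756 256.4372]]
[0.1, -0.0] [0.3, 1.1] [0.2, 2.3] [-0.3, 3.3] [-1.1, 4.2] [-2.1, 4.7] [-3.2, 4.9] [-4.4, 4.8] [-5.4, 4.3] [-6.3, 3.5] [-6.8, 2.5] [-7.0, 1.4] [-6.9, 0.2] [-6.4, -0.8] [-5.6, -1.7] [-4.6, -2.2] [-3.5, -2.4] [-2.3, -2.3] [-1.3, -1.8] [-0.4, -1.0] [0.1, -0.0]
```

View pics/w14.png

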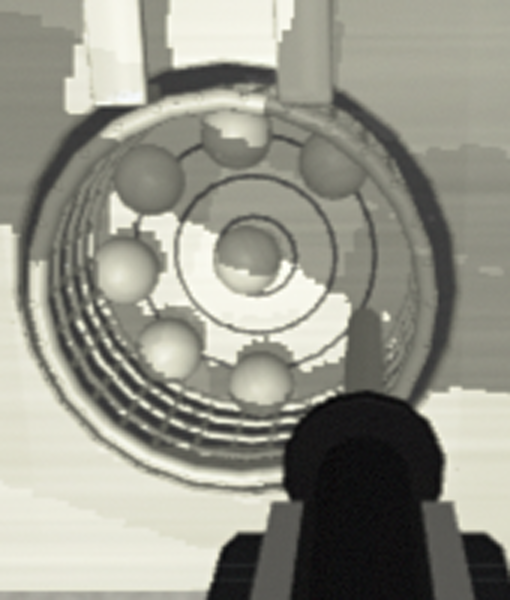

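Tip matches prediction, at about 36 mm radius in the open gap. Starting the counted rounds.

```bash
python3 -m inch '[[[-1,0.3,1.1,0,0,0,0],[-1,0.2,2.3,0,0,0,0],[-1,-0.3,3.3,0,0,0,0],[-1,-1.1,4.2,0,0,0,0],[-1,-2.1,4.7,0,0,0,0],[-1,-3.2,4.9,0,0,0,0]]]' 120
python3 tip.py w15.png
```

```text
time_s: 17.8
position: [0.5958, 0.0171, 0.2218]
tool_rot: [[0.991, 0.007, -0.131], [0.132, -0.034, 0.991], [0.002, -0.999, -0.035]]
ft_force: [3.8, -2.4, 0.1]
grip_width: 0.0157
[0.595  0.0172 0.2219] [-0.6256 -0.3104 -0.3507]
pred tip,collar,centre [[277.0723 153.7748]
 [277.9886 299.0459]
 [255.7788 257.8901]]
```

View pics/w15.png

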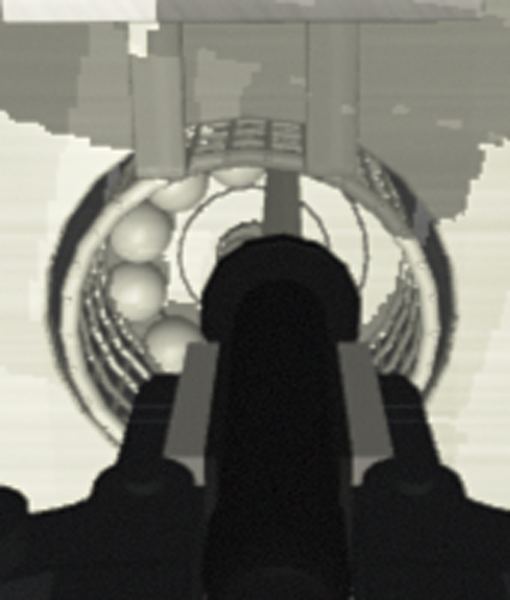

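```bash
python3 - <<'E'
import numpy as np
for i in range(0,21):
  a=np.radians(88+18*i); print([float(round(3.7*np.cos(a)-.13,1)),float(round(3.7*np.sin(a)-3.7,1))],end=' ')
E
python3 -m inch '[[[-1,-1.2,-0.2,0,0,0,0],[-1,-2.2,-0.6,0,0,0,0],[-1,-3.0,-1.4,0,0,0,0],[-1,-3.6,-2.4,0,0,0,0],[-1,-3.8,-3.6,0,0,0,0],[-1,-3.7,-4.7,0,0,0,0],[-1,-3.2,-5.8,0,0,0,0],[-1,-2.4,-6.6,0,0,0,0],[-1,-1.4,-7.2,0,0,0,0],[-1,-0.3,-7.4,0,0,0,0]]]' 120
python3 tip.py w16.png
```

```text
[-0.0, -0.0] [-1.1, -0.1] [-2.2, -0.6] [-3.0, -1.4] [-3.6, -2.4] [-3.8, -3.6] [-3.7, -4.7] [-3.2, -5.8] [-2.4, -6.6] [-1.4, -7.2] [-0.3, -7.4] [0.9, -7.3] [1.9, -6.8] [2.8, -6.0] [3.3, -5.0] [3.6, -3.8] [3.4, -2.7] [2.9, -1.6] [2.1, -0.8] [1.1, -0.2] [-0.0, -0.0] time_s: 19.15
position: [0.5924, -0.0566, 0.2212]
tool_rot: [[0.991, 0.002, -0.131], [0.131, -0.031, 0.991], [-0.002, -1.0, -0.031]]
ft_force: [-1.7, 4.8, 2.0]
grip_width: 0.0155
[ 0.593  -0.0564  0.2208] [-0.7148  4.3269  0.7708]
pred tip,collar,centre [[238.634  379.9293]
 [240.8396 523.7195]
 [255.0271 256.0389]]
```

View pics/w16.png

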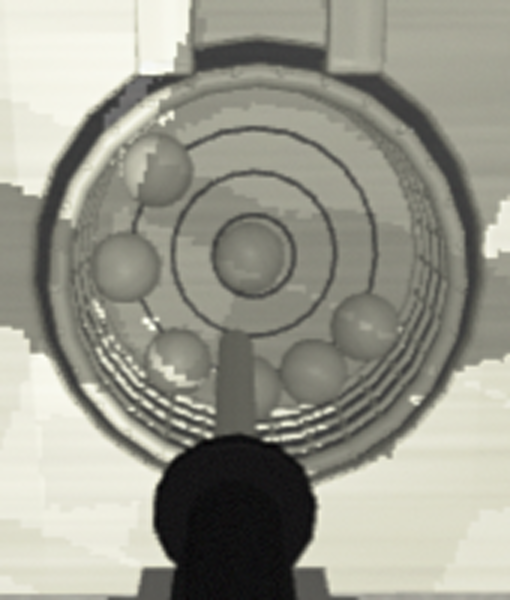

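The rod yields in the jaws again at -y: the tip is at about 24 mm and three balls have passed behind it. The slip behaves like backlash in y only. I'll lift, move to the free gap on the right, measure the tilt, correct it, and then use a larger y amplitude, where the basket wall limits the tip harmlessly.

```bash
python3 -m inch '[[[-1,0,0.3,1.5,0,0,0],[-1,0,0.8,3,0,0,0],[-1,1.2,1.8,3,0,0,0],[-1,2.5,3,3,0,0,0],[-1,3.7,4.3,3,0,0,0],[-1,3.7,4.3,3,0,0,0],[-1,3.7,4.3,3,0,0,0]]]' 120
python3 tip.py w17.png
```

```text
time_s: 20.12
position: [0.6299, -0.014, 0.2511]
tool_rot: [[0.991, 0.004, -0.131], [0.131, -0.033, 0.991], [-0.001, -0.999, -0.034]]
ft_force: [0.1, -0.8, -0.6]
grip_width: 0.0153
[ 0.6298 -0.0142  0.2514] [ 0.6591 -0.3511 -0.6229]
pred tip,collar,centre [[367.6187 284.8653]
 [368.9558 430.6888]
 [256.8107 257.4471]]
```

View pics/w17.png

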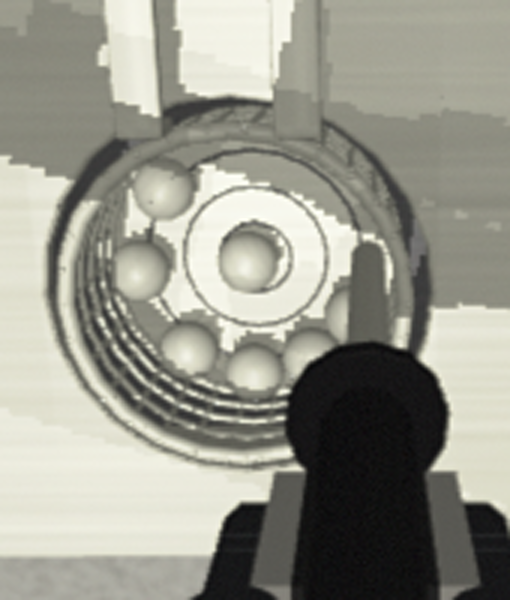

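```bash
python3 -m inch '[[[-1,0,0,0,-2,-0.25,0],[-1,0,0,0,-4,-0.5,0],[-1,0,0,-1,-4,-0.5,0],[-1,0,0,-2,-4,-0.5,0],[-1,0,0,-3,-4,-0.5,0],[-1,0,0,-3,-4,-0.5,0]]]' 120
python3 tip.py w18.png
python3 - <<'E'
import numpy as np
for i in range(0,21):
  a=np.radians(10+18*i); print([float(round(3.6*np.cos(a)-3.53,1)),float(round(4.3*np.sin(a)-.54,1))],end=' ')
E
```

```text
time_s: 20.98
position: [0.6296, -0.014, 0.2201]
tool_rot: [[0.991, 0.011, -0.131], [0.131, -0.102, 0.986], [-0.003, -0.995, -0.103]]
ft_force: [-0.6, 1.3, -0.1]
grip_width: 0.0156
[ 0.6301 -0.014   0.2214] [-0.437  -0.3113 -1.7921]
pred tip,collar,centre [[379.6641 260.7029]
 [381.3613 428.1596]
 [255.4033 256.877 ]]
[0.0, 0.2] [-0.4, 1.5] [-1.0, 2.6] [-2.0, 3.3] [-3.0, 3.7] [-4.2, 3.7] [-5.2, 3.3] [-6.1, 2.4] [-6.8, 1.3] [-7.1, 0.1] [-7.1, -1.3] [-6.7, -2.6] [-6.0, -3.6] [-5.1, -4.4] [-4.0, -4.8] [-2.9, -4.8] [-1.8, -4.3] [-0.9, -3.5] [-0.3, -2.4] [0.0, -1.1] [0.0, 0.2]
```

View pics/w18.png

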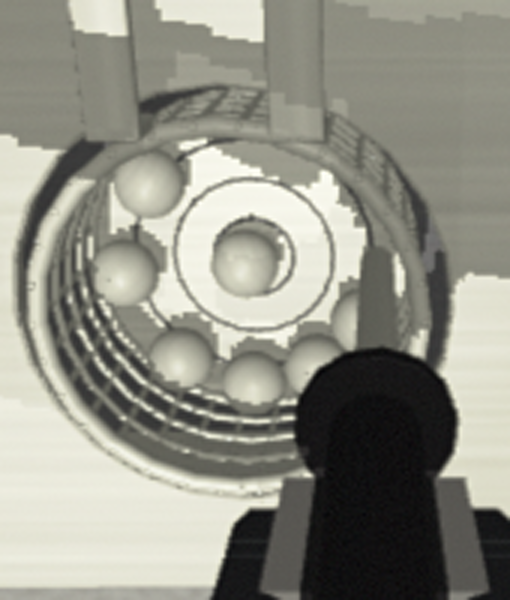

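```bash
python3 -m inch '[[[-1,-0.4,1.5,0,0,0,0],[-1,-1.0,2.6,0,0,0,0],[-1,-2.0,3.3,0,0,0,0],[-1,-3.0,3.7,0,0,0,0],[-1,-4.2,3.7,0,0,0,0],[-1,-5.2,3.3,0,0,0,0],[-1,-6.1,2.4,0,0,0,0],[-1,-6.8,1.3,0,0,0,0],[-1,-7.1,0.1,0,0,0,0],[-1,-7.1,-1.3,0,0,0,0],[-1,-6.7,-2.6,0,0,0,0]]]' 120
python3 tip.py w19.png
```

```text
time_s: 22.45
position: [0.5645, -0.0392, 0.2221]
tool_rot: [[0.991, 0.018, -0.13], [0.132, -0.098, 0.986], [0.005, -0.995, -0.1]]
ft_force: [8.2, 10.1, 3.0]
grip_width: 0.0154
[ 0.5646 -0.0405  0.2221] [3.2807 4.9222 3.6508]
pred tip,collar,centre [[152.1934 318.3284]
 [155.3697 484.5945]
 [255.5989 257.0951]]
```

View pics/w19.png

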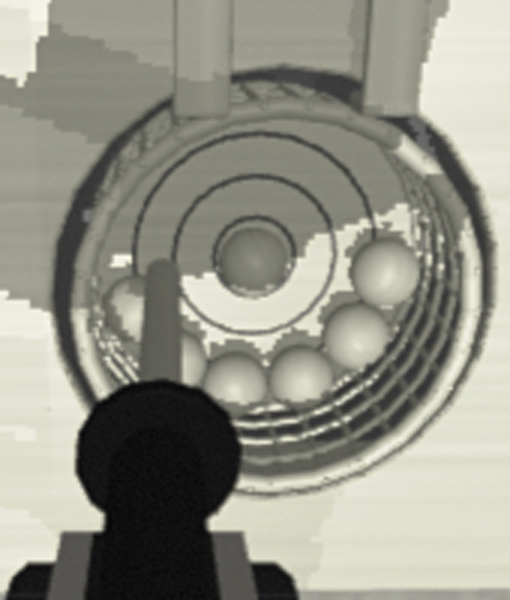

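Here the rod pushes the whole chain of balls in the direction where it yields in the jaws. A better way is to run the tip close to the wall at about 40 mm. The balls then get shoved inward instead of wedging against the wall, and the wall keeps the tip outside. I'll lift, move to the free gap at about 80°, and check the tilt.

```bash
python3 -m inch '[[[-1,0,0.3,1.5,0,0,0],[-1,0.5,0.5,3,0,0,0],[-1,1.8,2,3,0,0,0],[-1,3,3.5,3,0,0,0],[-1,3.5,4,3,0,0,0],[-1,3.5,4,3,0,0,0]]]' 120
python3 tip.py w20.png
```

```text
time_s: 23.3
position: [0.5981, 0.0002, 0.2508]
tool_rot: [[0.991, 0.012, -0.131], [0.132, -0.103, 0.986], [-0.001, -0.995, -0.104]]
ft_force: [-0.3, 0.3, -0.6]
grip_width: 0.0152
[ 0.5978 -0.0002  0.2512] [-0.8673 -0.3869 -0.4898]
pred tip,collar,centre [[277.4245 236.0801]
 [278.1047 402.6466]
 [255.6204 256.0175]]
```

View pics/w20.png

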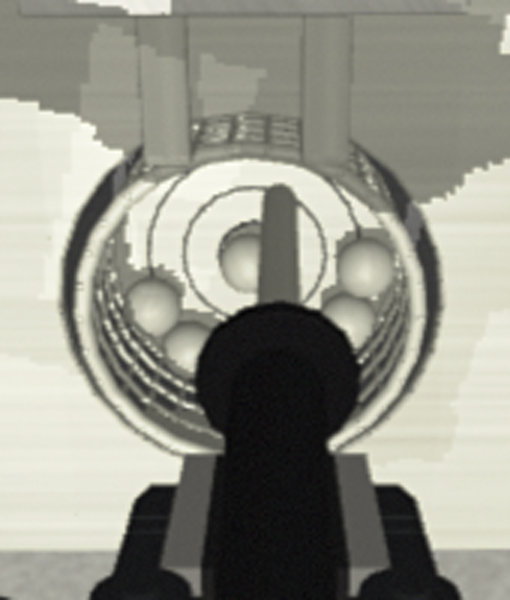

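View pics/sw20.png

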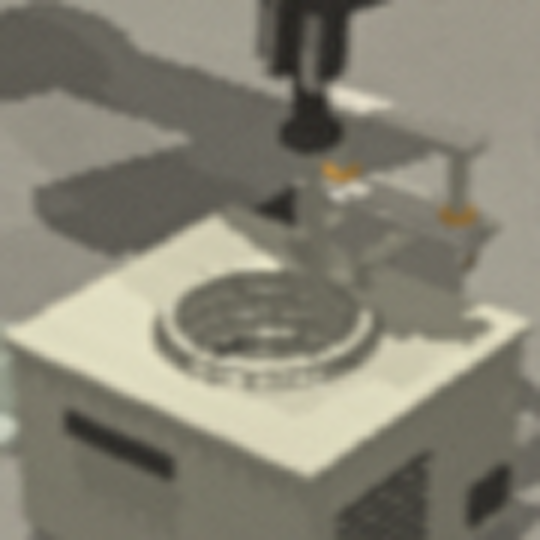

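The tip is about 14 mm to +y of its nominal line. I'll lower it into the ball-free side and push it against the +y wall to turn the rod back upright in the jaws.

```bash
python3 -m inch '[[[-1,0,0,-1.5,0,0,0],[-1,0,0,-3,0,0,0],[-1,0,0.8,-3,0,0,0],[-1,0,1.6,-3,0,0,0],[-1,0,2.3,-3,0,0,0],[-1,0,2.6,-3,0,0,0],[-1,0,2.6,-3,0,0,0]]]' 120
python3 tip.py w21.png
python3 - <<'E'
import numpy as np
for i in range(0,21):
  a=np.radians(86+18*i); print([float(round(3.9*np.cos(a)-.3,1)),float(round(4.4*np.sin(a)-4.5,1))],end=' ')
E
```

```text
time_s: 24.28
position: [0.5976, 0.0247, 0.2215]
tool_rot: [[0.991, 0.012, -0.131], [0.131, -0.108, 0.986], [-0.002, -0.994, -0.108]]
ft_force: [-1.9, -9.1, -3.0]
grip_width: 0.0152
[0.5976 0.0246 0.2215] [-1.4816 -8.709  -3.7308]
pred tip,collar,centre [[288.0158 133.8217]
 [288.9722 301.0808]
 [255.3554 256.6605]]
[-0.0, -0.1] [-1.2, -0.2] [-2.4, -0.8] [-3.3, -1.7] [-3.9, -2.9] [-4.2, -4.2] [-4.1, -5.6] [-3.6, -6.8] [-2.8, -7.9] [-1.8, -8.6] [-0.6, -8.9] [0.6, -8.8] [1.8, -8.2] [2.7, -7.3] [3.3, -6.1] [3.6, -4.8] [3.5, -3.4] [3.0, -2.2] [2.2, -1.1] [1.2, -0.4] [-0.0, -0.1]
```

View pics/w21.png

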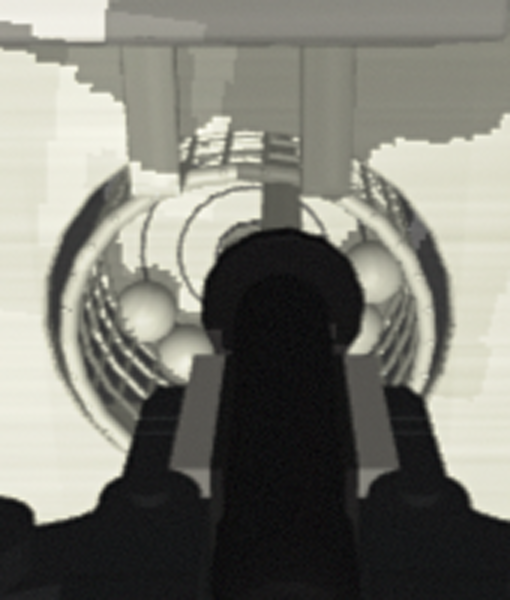

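View pics/sw21.png

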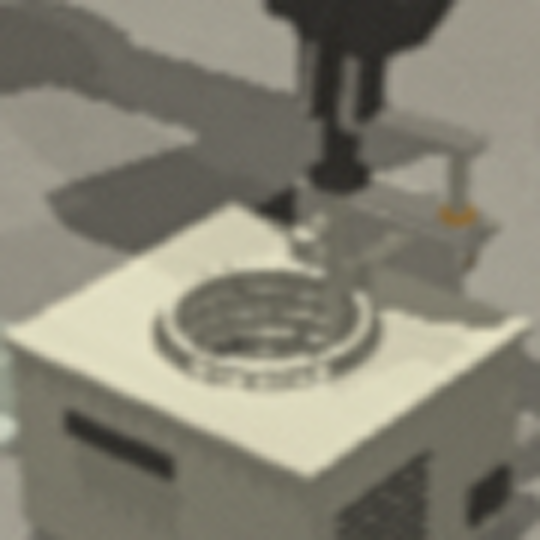

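```bash
python3 -m inch '[[[-1,-1.2,-0.2,0,0,0,0],[-1,-2.4,-0.8,0,0,0,0],[-1,-3.3,-1.7,0,0,0,0],[-1,-3.9,-2.9,0,0,0,0],[-1,-4.2,-4.2,0,0,0,0],[-1,-4.1,-5.6,0,0,0,0],[-1,-3.6,-6.8,0,0,0,0],[-1,-2.8,-7.9,0,0,0,0],[-1,-1.8,-8.6,0,0,0,0],[-1,-0.6,-8.9,0,0,0,0]]]' 120
python3 tip.py w22.png
```

```text
time_s: 25.62
position: [0.5924, -0.0634, 0.2211]
tool_rot: [[0.991, 0.012, -0.13], [0.131, -0.103, 0.986], [-0.002, -0.995, -0.103]]
ft_force: [-3.1, 1.5, 0.4]
grip_width: 0.0154
[ 0.5933 -0.063   0.2209] [ 0.0459  0.983  -0.6463]
pred tip,collar,centre [[236.8757 407.948 ]
 [239.5875 573.0373]
 [255.8219 257.926 ]]
```

View pics/w22.png

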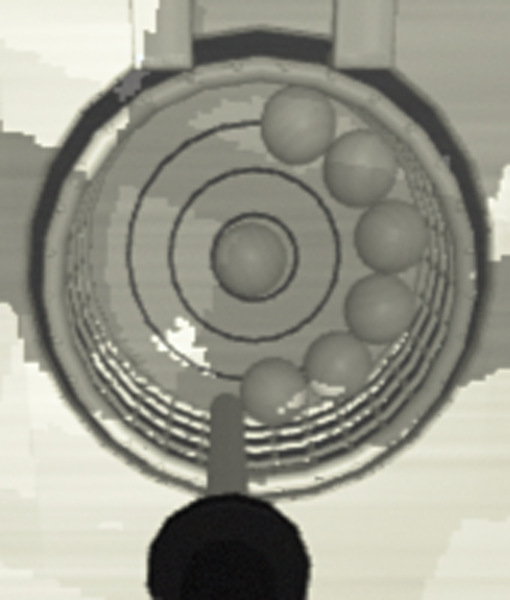

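Now the whole chain of six balls runs ahead of the rod along the wall, with the tip at about 40 mm. Continuing a full round.

```bash
python3 - <<'E'
import numpy as np
for i in range(0,21):
  a=np.radians(266+18*i); print([float(round(3.9*np.cos(a)+.27,1)),float(round(4.4*np.sin(a)+4.39,1))],end=' ')
E
python3 -m inch '[[[-1,0.9,0.1,0,0,0,0],[-1,2.1,0.5,0,0,0,0],[-1,3.0,1.3,0,0,0,0],[-1,3.7,2.3,0,0,0,0],[-1,4.1,3.6,0,0,0,0],[-1,4.1,4.9,0,0,0,0],[-1,3.8,6.3,0,0,0,0],[-1,3.1,7.4,0,0,0,0],[-1,2.1,8.3,0,0,0,0],[-1,1.0,8.7,0,0,0,0],[-1,0,8.8,0,0,0,0]]]' 120
python3 tip.py w23.png
```

```text
[-0.0, 0.0] [1.2, 0.1] [2.3, 0.7] [3.3, 1.6] [3.9, 2.7] [4.2, 4.1] [4.1, 5.5] [3.6, 6.7] [2.8, 7.8] [1.7, 8.5] [0.5, 8.8] [-0.7, 8.7] [-1.8, 8.1] [-2.7, 7.2] [-3.3, 6.0] [-3.6, 4.7] [-3.5, 3.3] [-3.0, 2.1] [-2.2, 1.0] [-1.2, 0.3] [-0.0, 0.0] time_s: 27.1
position: [0.5924, 0.0243, 0.2222]
tool_rot: [[0.991, 0.017, -0.13], [0.131, -0.106, 0.986], [0.003, -0.994, -0.107]]
ft_force: [4.5, -8.0, -0.5]
grip_width: 0.0158
[0.5912 0.0242 0.2222] [ 0.2975 -7.1306  1.3433]
pred tip,collar,centre [[268.9483 133.7049]
 [269.4924 300.432 ]
 [256.837  256.9119]]
```

View pics/w23.png

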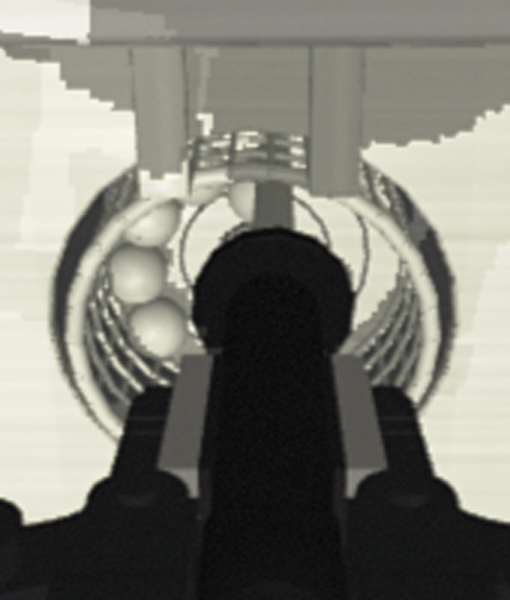

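View pics/sw23.png

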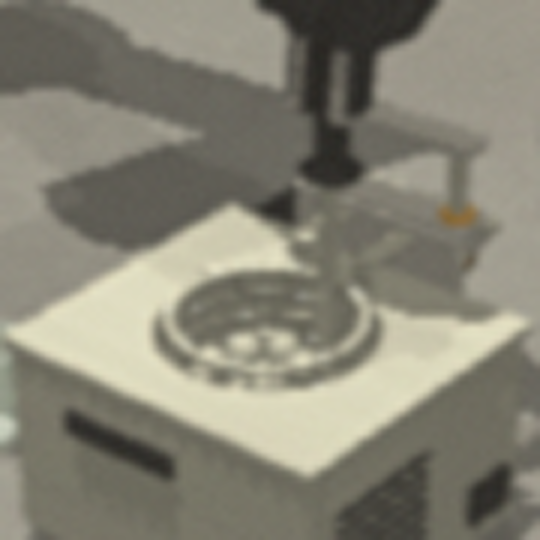

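Working well. A full round in one go now.

```bash
python3 - <<'E'
import numpy as np
for i in range(1,21):
  a=np.radians(94+18*i); print([float(round(3.9*np.cos(a)+.27,1)),float(round(4.4*np.sin(a)-4.39,1))],end=' ')
E
python3 -m inch '[[[-1,-1.2,-0.3,0,0,0,0],[-1,-2.2,-1.0,0,0,0,0],[-1,-3.1,-2.1,0,0,0,0],[-1,-3.6,-3.3,0,0,0,0],[-1,-3.6,-4.7,0,0,0,0],[-1,-3.4,-6.0,0,0,0,0],[-1,-2.8,-7.2,0,0,0,0],[-1,-1.8,-8.1,0,0,0,0],[-1,-0.7,-8.7,0,0,0,0],[-1,0.5,-8.8,0,0,0,0],[-1,1.7,-8.5,0,0,0,0],[-1,2.8,-7.8,0,0,0,0],[-1,3.6,-6.7,0,0,0,0],[-1,4.1,-5.5,0,0,0,0],[-1,4.2,-4.1,0,0,0,0],[-1,3.9,-2.8,0,0,0,0],[-1,3.3,-1.6,0,0,0,0],[-1,2.4,-0.7,0,0,0,0],[-1,1.2,-0.1,0,0,0,0],[-1,0,0,0,0,0,0]]]' 120
python3 tip.py w24.png
```

```text
[-1.2, -0.3] [-2.2, -1.0] [-3.0, -2.1] [-3.5, -3.3] [-3.6, -4.7] [-3.3, -6.0] [-2.7, -7.2] [-1.8, -8.1] [-0.7, -8.7] [0.5, -8.8] [1.7, -8.5] [2.8, -7.8] [3.6, -6.7] [4.1, -5.5] [4.2, -4.1] [3.9, -2.7] [3.3, -1.6] [2.3, -0.7] [1.2, -0.1] [-0.0, -0.0] time_s: 29.7
position: [0.5927, 0.0241, 0.2224]
tool_rot: [[0.991, 0.018, -0.13], [0.131, -0.106, 0.986], [0.004, -0.994, -0.108]]
ft_force: [6.2, -6.7, -0.0]
grip_width: 0.0157
[0.5912 0.0241 0.2224] [-0.7138 -7.0348  1.9886]
pred tip,collar,centre [[267.987  133.6033]
 [268.4834 300.4571]
 [255.7947 256.2652]]
```

View pics/w24.png

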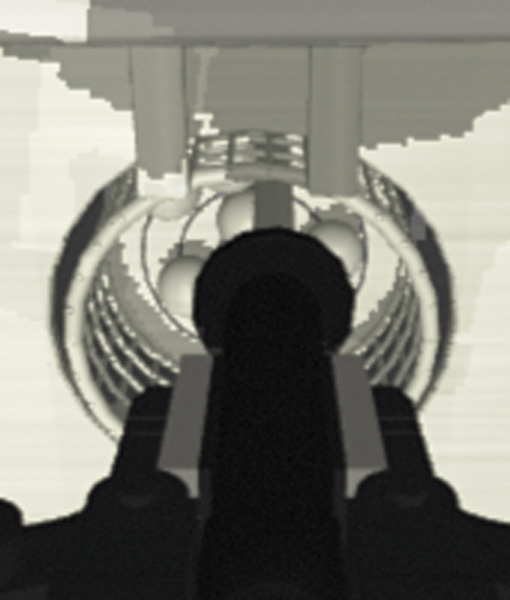

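View pics/sw24.png

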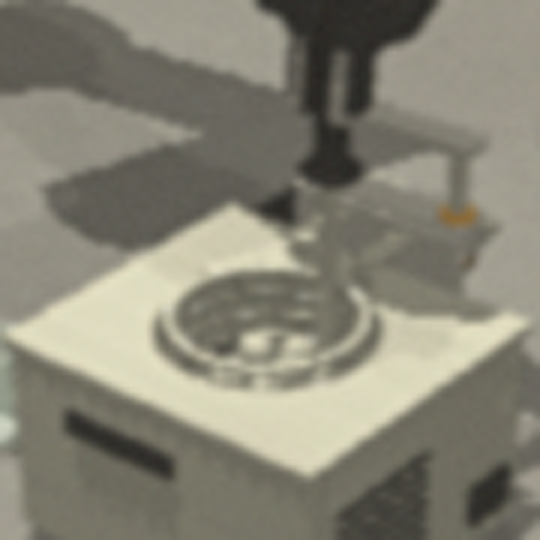

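Good. One more full round, then another 0.45 round for margin.

```bash
python3 -m inch '[[[-1,-1.2,-0.3,0,0,0,0],[-1,-2.2,-1.0,0,0,0,0],[-1,-3.1,-2.1,0,0,0,0],[-1,-3.6,-3.3,0,0,0,0],[-1,-3.6,-4.7,0,0,0,0],[-1,-3.4,-6.0,0,0,0,0],[-1,-2.8,-7.2,0,0,0,0],[-1,-1.8,-8.1,0,0,0,0],[-1,-0.7,-8.7,0,0,0,0],[-1,0.5,-8.8,0,0,0,0],[-1,1.7,-8.5,0,0,0,0],[-1,2.8,-7.8,0,0,0,0],[-1,3.6,-6.7,0,0,0,0],[-1,4.1,-5.5,0,0,0,0],[-1,4.2,-4.1,0,0,0,0],[-1,3.9,-2.8,0,0,0,0],[-1,3.3,-1.6,0,0,0,0],[-1,2.4,-0.7,0,0,0,0],[-1,1.2,-0.1,0,0,0,0],[-1,0,0,0,0,0,0]]]' 120
python3 tip.py w25.png
python3 -m inch '[[[-1,-1.2,-0.3,0,0,0,0],[-1,-2.2,-1.0,0,0,0,0],[-1,-3.1,-2.1,0,0,0,0],[-1,-3.6,-3.3,0,0,0,0],[-1,-3.6,-4.7,0,0,0,0],[-1,-3.4,-6.0,0,0,0,0],[-1,-2.8,-7.2,0,0,0,0],[-1,-1.8,-8.1,0,0,0,0],[-1,-0.7,-8.7,0,0,0,0],[-1,0.5,-8.8,0,0,0,0]]]' 120
python3 tip.py w26.png
```

```text
time_s: 32.3
position: [0.5927, 0.0241, 0.2223]
tool_rot: [[0.991, 0.018, -0.13], [0.131, -0.106, 0.986], [0.004, -0.994, -0.108]]
ft_force: [5.6, -7.1, 0.7]
grip_width: 0.0152
[0.5911 0.0241 0.2224] [ 0.1492 -7.0721  1.976 ]
pred tip,collar,centre [[267.6141 133.48  ]
 [267.9115 300.2708]
 [255.7466 256.3356]]
time_s: 33.65
position: [0.5977, -0.0629, 0.221]
tool_rot: [[0.991, 0.012, -0.131], [0.131, -0.102, 0.986], [-0.001, -0.995, -0.103]]
ft_force: [-0.4, 2.5, 0.3]
grip_width: 0.0153
[ 0.5983 -0.0627  0.2209] [-0.2043 -0.2815 -1.3   ]
pred tip,collar,centre [[253.5674 408.5418]
 [255.9007 573.7163]
 [255.0772 257.3647]]
```

View pics/w25.png

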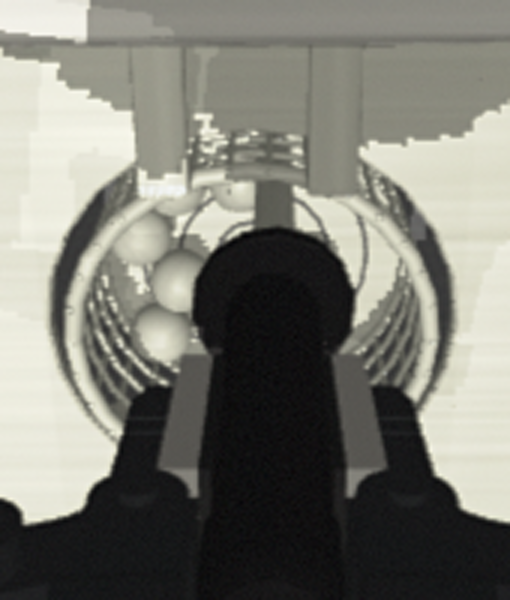

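View pics/w26.png

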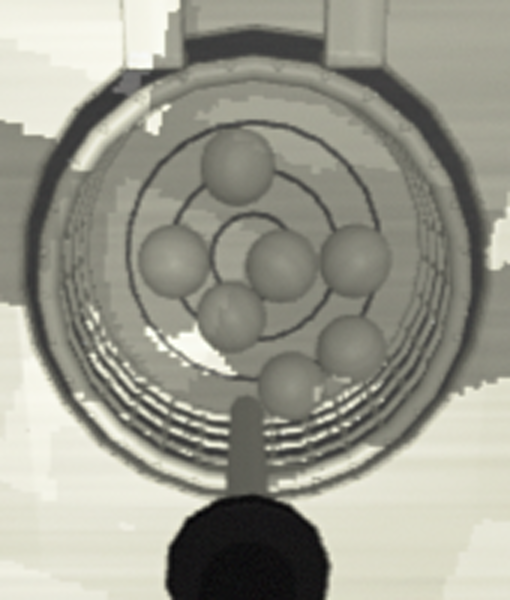

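3.5 wall-hugging rounds are done, and all seven balls are visible in the basket. The rod hangs vertically again (tip within about 1 mm of nominal). I'll lift and carry it above its hole.

```bash
python3 -m inch '[[[-1,0,0.3,2,0,0,0],[-1,0,0.3,5,0,0,0],[-1,0,0.3,8,0,0,0],[-1,-0.8,-1.8,8,0,0,0],[-1,-2.7,-6,8,0,0,0],[-1,-4.9,-11,8,0,0,0],[-1,-7.1,-16,8,0,0,0],[-1,-9.3,-21,8,0,0,0],[-1,-11.2,-25.2,8,0,0,0],[-1,-12.1,-27.2,8,0,0,0],[-1,-12.1,-27.2,8,0,0,0],[-1,-12.1,-27.2,8,0,0,0]]]' 120
cat > rk.py <<'E'
from h import *
import sys,pickle
np.set_printoptions(precision=4,suppress=True)
W=cam("wrist");S=cam("scene")
o=env.observe();p=o['position'];print(p,o['ft_force'])
save('w'+sys.argv[1],W[0],(240,120,440,320),4);save('s'+sys.argv[1],S[0],(170,100,290,240),5)
print('tip W, col W',(proj(W,[p+[0,0,-.1385],p+[0,0,-.0335]])-[240,120])*4,'S',(proj(S,[p+[0,0,-.1385],p+[0,0,-.0335]])-[170,100])*5)
print('hole W',(proj(W,[[.4772,-.3353,.125]])-[240,120])*4,'S',(proj(S,[[.4772,-.3353,.125]])-[170,100])*5)
pickle.dump((W,S,p),open('rk.pkl','wb'))
E
python3 rk.py 27.png
```

```text
time_s: 35.25
position: [0.4766, -0.3338, 0.3015]
tool_rot: [[0.991, 0.013, -0.132], [0.133, -0.103, 0.986], [-0.0, -0.995, -0.104]]
ft_force: [0.3, -0.8, -0.6]
grip_width: 0.0154
[ 0.4767 -0.3337  0.3015] [ 0.8333 -0.4835 -1.0171]
tip W, col W [[335.0467 212.6982]
 [337.3901 433.6107]] S [[182.8453 479.1222]
 [151.1334 304.2546]]
hole W [[335.8247 172.1019]] S [[191.4257 539.8891]]
```

View pics/w27.png

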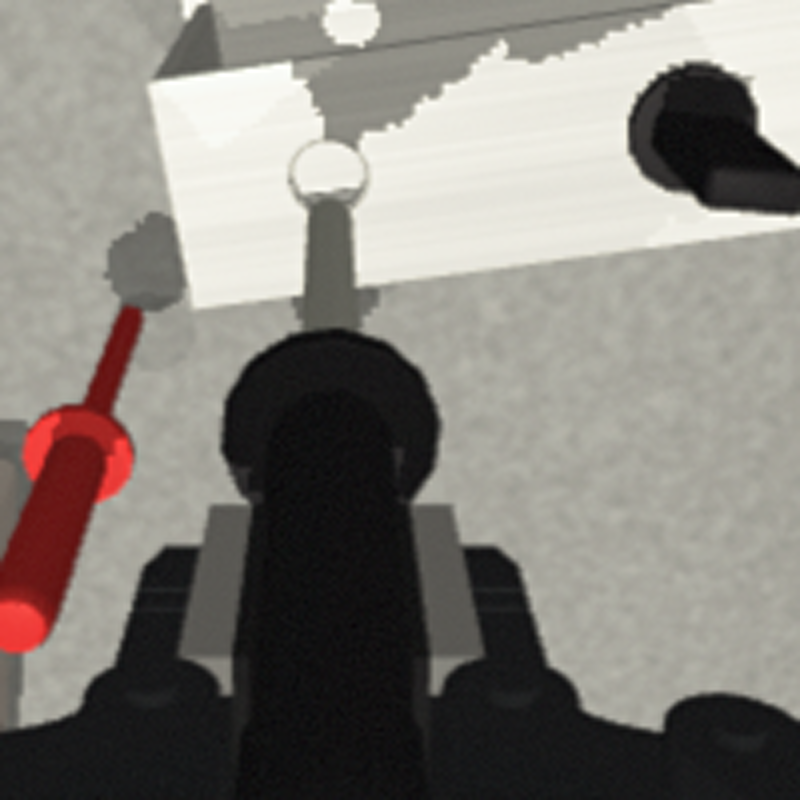

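View pics/s27.png

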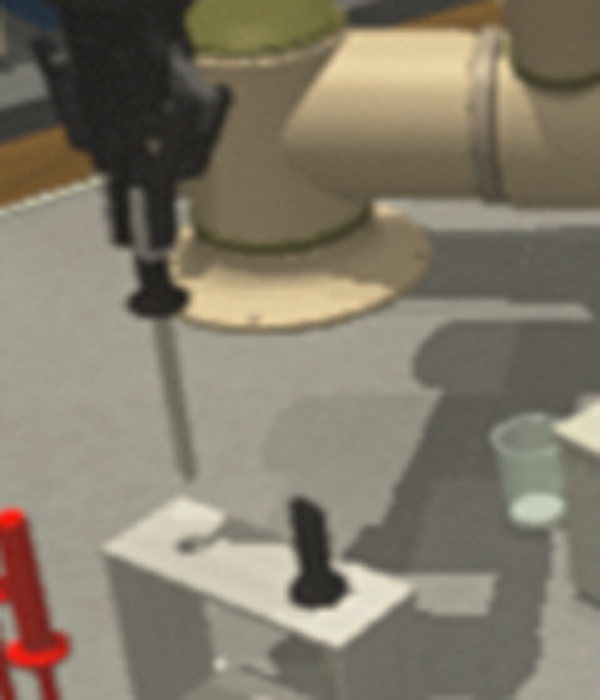

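Run:
```python
from h import *
import pickle
np.set_printoptions(precision=4,suppress=True)
W,S,p=pickle.load(open('rk.pkl','rb'))
w=lambda a:np.array(a)/4+[240,120]; s=lambda a:np.array(a)/5+[170,100]
h=onz(W,w((329,176)),.125)
for z in (.161,.163,.165): print('tip',onz(W,w((330,208)),z)-h)
print('hole',h); print('collar c',onz(W,w((331,430)),.2685))
hs=onz(S,s((200,542)),.125);print('S hole',hs,'tip',onz(S,s((187,474)),.163)-hs,'collar',onz(S,s((158,300)),.268)-hs)
```

```text
tip [-0.0002  0.0031  0.036 ]
tip [-0.0002  0.0038  0.038 ]
tip [-0.0003  0.0044  0.04  ]
hole [ 0.4756 -0.3365  0.125 ]
collar c [ 0.4756 -0.333   0.2685]
S hole [ 0.4822 -0.3329  0.125 ] tip [-0.0086  0.0034  0.038 ] collar [-0.0073  0.0041  0.143 ]
```

Wrist view: hole centre at crop (329,176); the tip needs about 3 mm toward -y and the rod is vertical. I'll shift, lower to just above the plate and look again.

```bash
python3 -m inch '[[[-1,0,-0.3,-1,0,0,0],[-1,0,-0.3,-2.2,0,0,0],[-1,0,-0.3,-3,0,0,0],[-1,0,-0.3,-3,0,0,0]]]' 120
python3 rk.py 28.png
```

```text
time_s: 35.85
position: [0.4758, -0.3377, 0.2704]
tool_rot: [[0.991, 0.012, -0.131], [0.131, -0.102, 0.986], [-0.002, -0.995, -0.102]]
ft_force: [0.6, 0.6, -0.2]
grip_width: 0.0153
[ 0.476  -0.338   0.2715] [ 0.0063 -0.2971  0.4139]
tip W, col W [[336.3692 216.6959]
 [338.4588 439.6922]] S [[183.6361 528.6665]
 [152.3579 358.4446]]
hole W [[342.9    195.0811]] S [[191.4257 539.8891]]
```

View pics/w28.png

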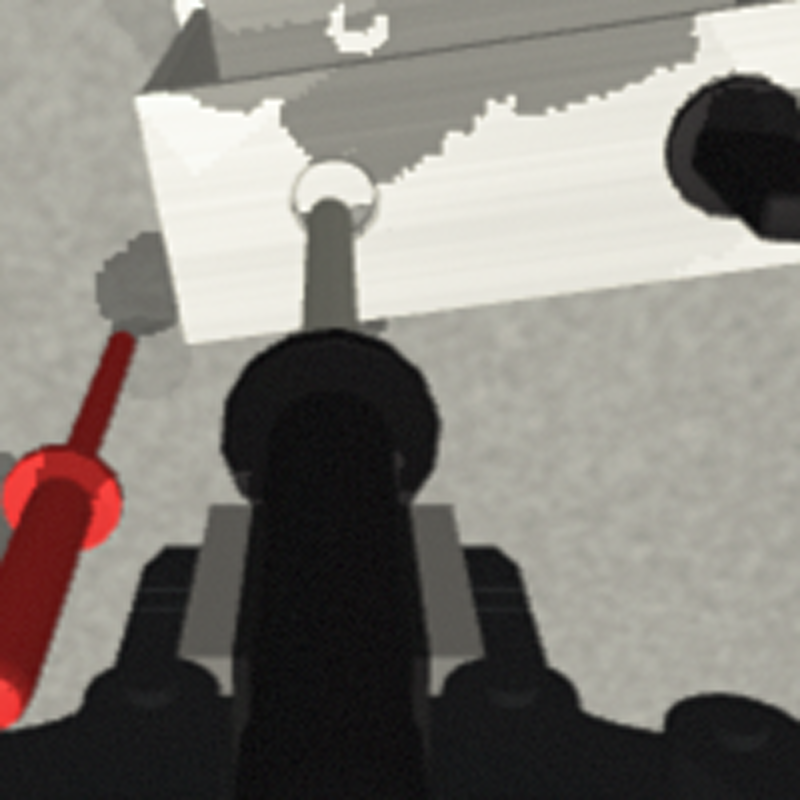

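View pics/s28.png

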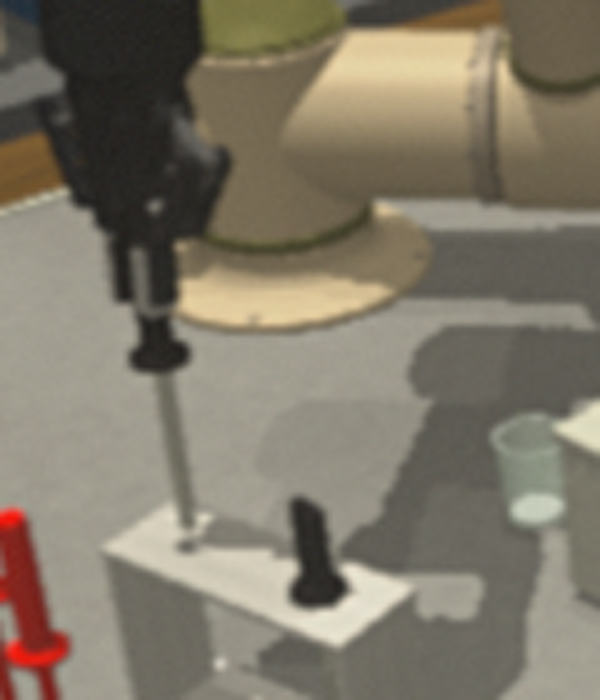

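```bash
python3 -m inch '[[[-1,0.1,0,-0.8,0,0,0],[-1,0.1,0,-1.8,0,0,0],[-1,0.1,0,-3,0,0,0],[-1,0.1,0,-3,0,0,0]]]' 120
python3 rk.py 29.png
```

```text
time_s: 36.45
position: [0.4766, -0.3376, 0.2399]
tool_rot: [[0.991, 0.011, -0.131], [0.131, -0.101, 0.986], [-0.002, -0.995, -0.102]]
ft_force: [0.6, 0.5, -0.7]
grip_width: 0.0153
[ 0.477  -0.338   0.2413] [ 0.1528 -0.0873  0.0551]
tip W, col W [[337.2762 217.9337]
 [339.4678 441.398 ]] S [[193.012  575.322 ]
 [162.6202 409.7088]]
hole W [[340.2266 239.3208]] S [[191.4257 539.8891]]
```

View pics/w29.png

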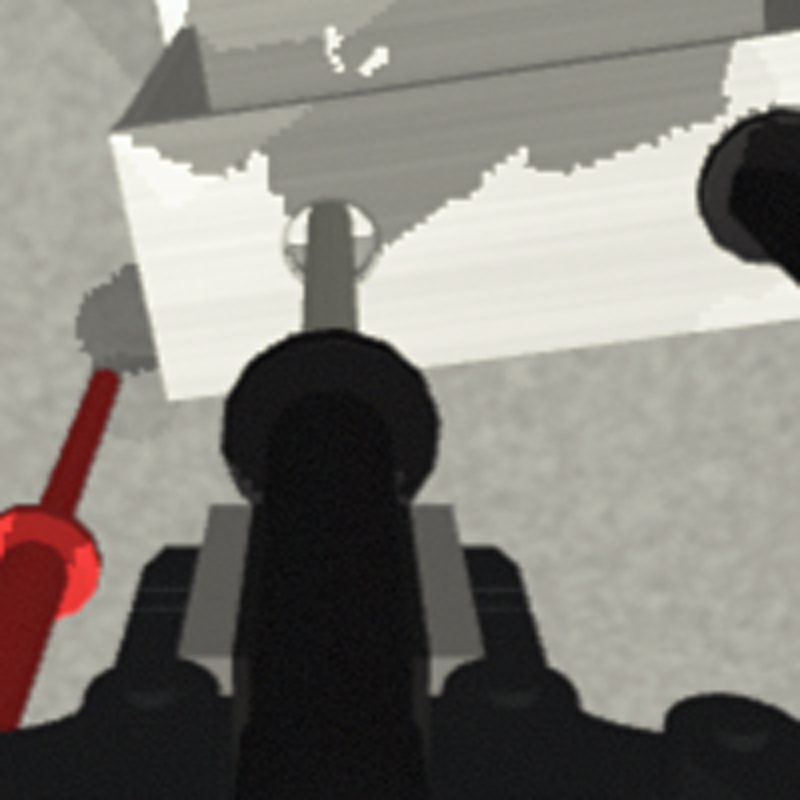

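The shaft is in the hole, centred, with no contact force. Lowering until the collar is at the plate.

```bash
python3 -m inch '[[[-1,0,0,-2.5,0,0,0],[-1,0,0,-5,0,0,0],[-1,0,0,-7,0,0,0],[-1,0,0,-8,0,0,0],[-1,0,0,-8,0,0,0]]]' 120
python3 rk.py 30.png
```

```text
time_s: 37.17
position: [0.477, -0.3379, 0.1613]
tool_rot: [[0.991, 0.013, -0.131], [0.131, -0.103, 0.986], [-0.001, -0.995, -0.103]]
ft_force: [0.2, 0.2, -1.4]
grip_width: 0.0157
[ 0.4773 -0.3382  0.1623] [ 0.4147  0.0468 -1.4682]
tip W, col W [[336.2302 215.5601]
 [338.8679 438.6644]] S [[214.012  690.5719]
 [185.6945 536.301 ]]
hole W [[340.4047 409.3321]] S [[191.4257 539.8891]]
```

View pics/w30.png

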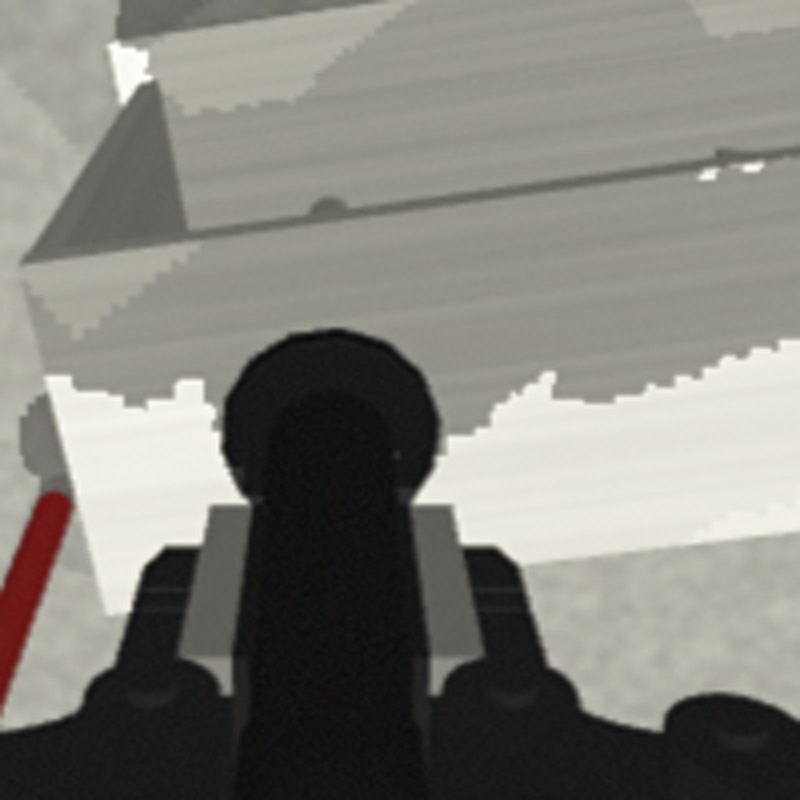

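View pics/s30.png

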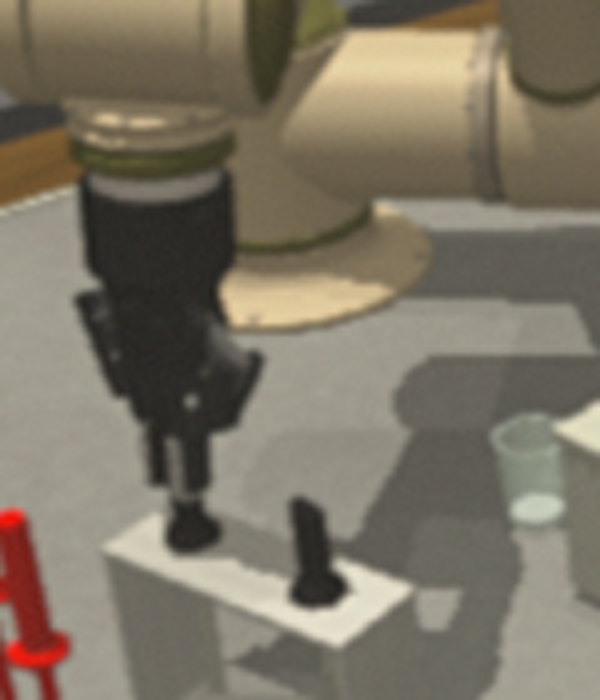

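```bash
python3 -m inch '[[[-1,0,0,-0.4,0,0,0],[-1,0,0,-0.4,0,0,0],[0.3,0,0,-0.4,0,0,0],[0.3,0,0,-0.4,0,0,0],[0.3,0,0,-0.4,0,0,0],[0.3,0,0,-0.4,0,0,0],[0.3,0,0,-0.1,0,0,0]]]' 20
python3 rk.py 31.png
```

```text
time_s: 38.15
position: [0.4769, -0.3378, 0.1602]
tool_rot: [[0.991, 0.013, -0.131], [0.131, -0.102, 0.986], [-0.001, -0.995, -0.103]]
ft_force: [0.2, -0.6, 0.8]
grip_width: 0.0554
[ 0.4771 -0.338   0.1607] [ 0.3637  0.5658 -0.7113]
tip W, col W [[335.9566 214.8883]
 [338.3229 437.0614]] S [[214.4968 692.384 ]
 [186.2275 538.3361]]
hole W [[341.1968 413.6917]] S [[191.4257 539.8891]]
```

View pics/w31.png

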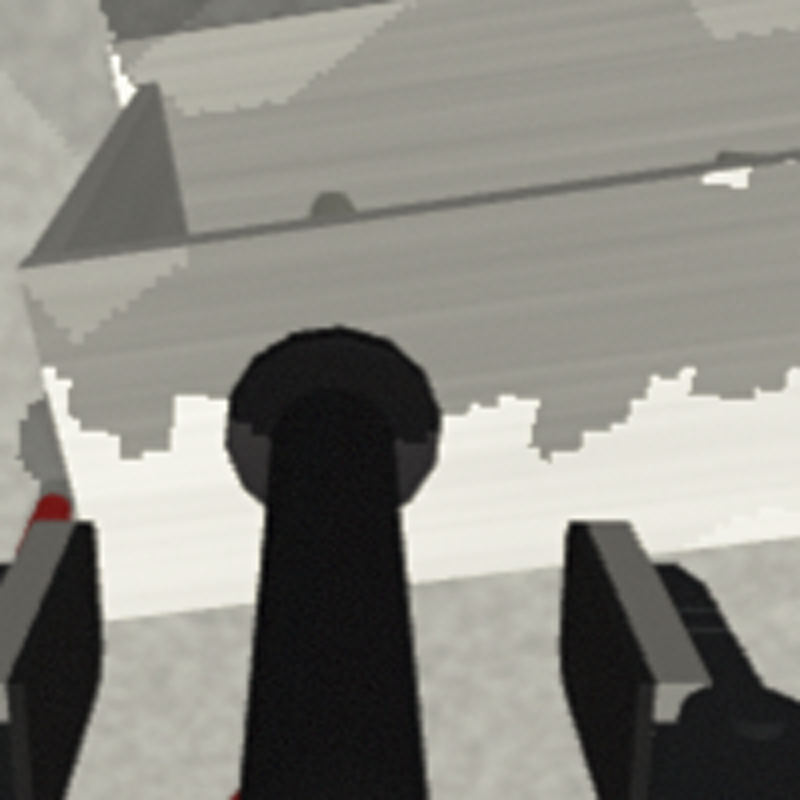

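Released; the rod hangs with its collar on the plate. I'll rise, undo the tool tilt and travel high to above the lever grip, expected at about (0.437, 0.142, 0.064).

```bash
python3 -m inch '[[[0.4,0,0,3,0,0,0],[0.4,0,0,7,0,0,0],[0.4,0,0,11,0,0,0],[0.4,0,2,14,2,0.25,0],[0.4,-0.4,6.5,14,4,0.5,0],[0.4,-0.8,11.5,14,5.9,0.75,0],[0.4,-1.2,16.5,14,5.9,0.75,0],[0.4,-1.6,21.5,14,5.9,0.75,0],[0.4,-2,26.5,14,5.9,0.75,0],[0.4,-2.5,31.5,14,5.9,0.75,0],[0.4,-3,36.5,14,5.9,0.75,0],[0.4,-3.4,41.5,12,5.9,0.75,0],[0.4,-3.8,45,10,5.9,0.75,0],[0.4,-4,45.5,8,5.9,0.75,0],[0.4,-4,45.5,8,5.9,0.75,0],[0.4,-4,45.5,8,5.9,0.75,0]]]' 60
python3 - <<'E'
from h import *
import pickle
np.set_printoptions(precision=4,suppress=True)
D={n:cam(n) for n in ["wrist","scene","top"]}
o=env.observe();D['p']=o['position'];print(o['position'],o['tool_rot'],o['q'])
pickle.dump(D,open('d4.pkl','wb'))
save('w32.png',D['wrist'][0]);save('s32.png',D['scene'][0],(150,100,370,265),3.5);save('t32.png',D['top'][0],(252,150,472,270),3.5)
print(proj(D['wrist'],[[.4372,.1413,.064]]))
E
```

```text
time_s: 40.25
position: [0.4375, 0.1167, 0.2412]
tool_rot: [[0.991, 0.001, -0.131], [0.131, -0.0, 0.991], [0.001, -1.0, -0.0]]
ft_force: [-0.4, -0.2, -0.4]
grip_width: 0.06
[0.4374 0.1166 0.2411] [[ 0.9914  0.0014 -0.1306]
 [ 0.1306 -0.      0.9914]
 [ 0.0014 -1.     -0.0002]] [-0.1122 11.4965 87.7214 -0.0019 80.7001 -7.6143]
[[326.1948 154.9713]]
```

View pics/w32.png

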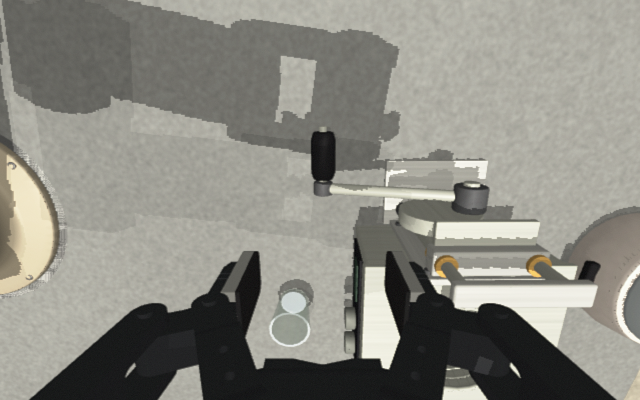

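View pics/s32.png

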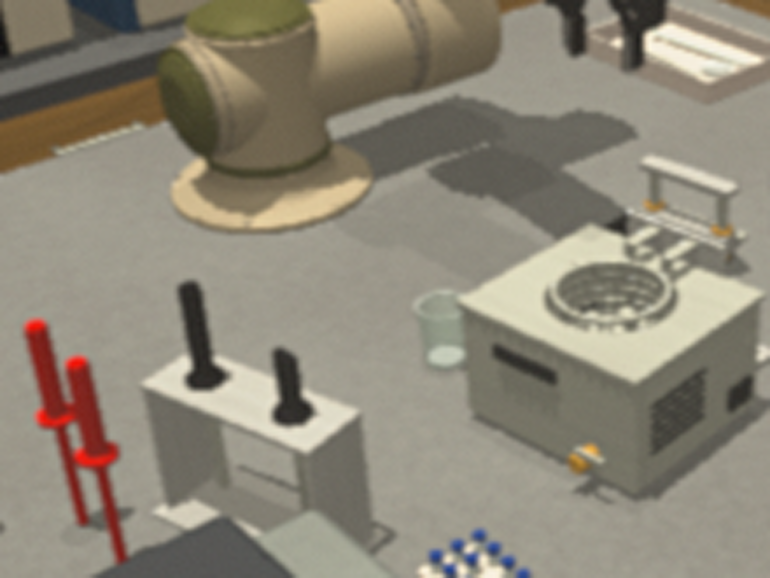

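Rod hangs upright in its hole and the spatula and red rods are untouched. The grip barrel shows at wrist pixel (323,154), as predicted. Descending and gripping it.

```bash
python3 -m inch '[[[0.4,0,2,-3,0,0,0],[0.4,0,2.7,-7,0,0,0],[0.4,0,2.7,-11,0,0,0],[0.4,0,2.7,-15,0,0,0],[0.4,0,2.7,-18.5,0,0,0],[0.4,0,2.7,-19.8,0,0,0],[0.4,0,2.7,-19.8,0,0,0]]]' 50
python3 - <<'E'
from h import *
W=cam("wrist");save('w33.png',W[0]);print(env.observe()['position'],env.observe()['ft_force'])
E
```

```text
time_s: 41.28
position: [0.4373, 0.1439, 0.0425]
tool_rot: [[0.991, -0.0, -0.131], [0.131, -0.0, 0.991], [-0.0, -1.0, 0.0]]
ft_force: [0.1, -0.2, 1.1]
grip_width: 0.0595
[0.43766792 0.14403716 0.04312711] [ 0.62800209 -0.04837058  0.72417705]
```

View pics/w33.png

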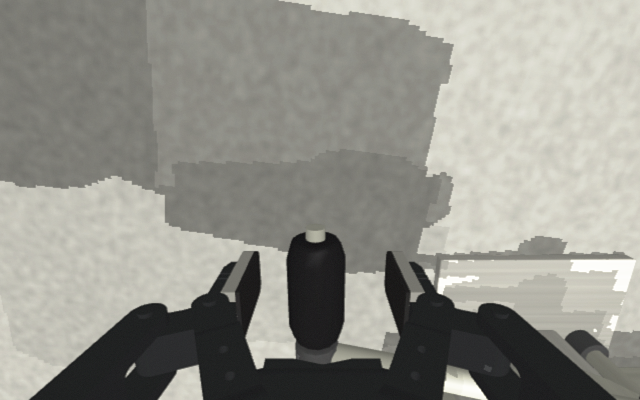

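```bash
python3 -m inch '[[[-1,0,0,0,0,0,0],[-1,0,0,0,0,0,0],[-1,0,0,0,0,0,0],[-1,0,0,0,0,0,0],[-1,0,0,0,0,0,0]]]' 50
python3 - <<'E'
from h import *
W=cam("wrist");save('w34.png',W[0]);o=env.observe();print(o['position'],o['ft_force'],o['grip_width'])
# arc in cleaner frame -> world deltas (cm)
y=np.radians(7.6)
def P(a):
    t=a-np.radians(15); X=-.14*np.cos(t); Z=.1+.14*np.sin(t)
    return np.array([X*np.cos(y),X*np.sin(y),Z])
p0=P(0)
for i in range(0,23): print(i,np.round((P(1.833*i/22)-p0)*100,1).tolist())
E
```

```text
time_s: 41.95
position: [0.4349, 0.1439, 0.0426]
tool_rot: [[0.991, -0.004, -0.132], [0.132, -0.001, 0.991], [-0.004, -1.0, -0.0]]
ft_force: [-7.3, -1.8, 4.2]
grip_width: 0.0234
[0.43491821 0.14389969 0.04259572] [-7.95493668 -2.42859843  5.02008088] 0.02348811400640398
0 [0.0, 0.0, 0.0]
1 [-0.3, -0.0, 1.1]
2 [-0.4, -0.1, 2.3]
3 [-0.5, -0.1, 3.5]
4 [-0.4, -0.1, 4.6]
5 [-0.3, -0.0, 5.8]
6 [-0.1, -0.0, 6.9]
7 [0.2, 0.0, 8.0]
8 [0.6, 0.1, 9.1]
9 [1.1, 0.2, 10.2]
10 [1.7, 0.2, 11.2]
11 [2.4, 0.3, 12.1]
12 [3.1, 0.4, 13.0]
13 [4.0, 0.5, 13.9]
14 [4.8, 0.6, 14.6]
15 [5.8, 0.8, 15.3]
16 [6.8, 0.9, 15.9]
17 [7.8, 1.0, 16.4]
18 [8.9, 1.2, 16.9]
19 [10.0, 1.3, 17.2]
20 [11.1, 1.5, 17.4]
21 [12.3, 1.6, 17.6]
22 [13.4, 1.8, 17.6]
```

View pics/w34.png

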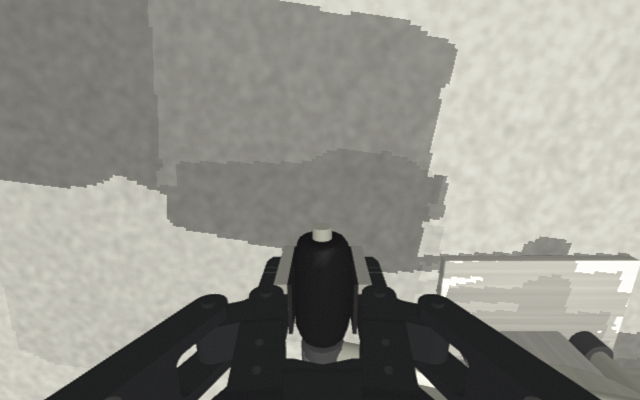

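Barrel held (23 mm). It sits about 2.5 mm to -x of my estimate, so I'll apply that offset and swing the first half of the arc.

```bash
python3 -m inch '[[[-1,-0.4,0,1.1,0,0,0],[-1,-0.7,-0.1,2.3,0,0,0],[-1,-0.8,-0.1,3.5,0,0,0],[-1,-0.7,-0.1,4.6,0,0,0],[-1,-0.6,0,5.8,0,0,0],[-1,-0.4,0,6.9,0,0,0],[-1,-0.1,0,8.0,0,0,0],[-1,0.3,0.1,9.1,0,0,0],[-1,0.8,0.2,10.2,0,0,0],[-1,1.4,0.2,11.2,0,0,0],[-1,2.1,0.3,12.1,0,0,0],[-1,2.1,0.3,12.1,0,0,0]]]' 50
python3 - <<'E'
from h import *
W=cam("wrist");save('w35.png',W[0]);o=env.observe();print(o['position'],o['ft_force'],o['grip_width'])
S=cam("scene");save('s35.png',S[0],(240,100,390,240),4)
E
```

```text
time_s: 43.5
position: [0.4569, 0.147, 0.1641]
tool_rot: [[0.991, -0.003, -0.132], [0.132, -0.001, 0.991], [-0.003, -1.0, -0.0]]
ft_force: [-8.5, -4.9, 1.5]
grip_width: 0.0229
[0.4566973  0.14693934 0.16376448] [-8.02223879 -4.68363443  1.90099223] 0.023201082807761064
```

View pics/w35.png

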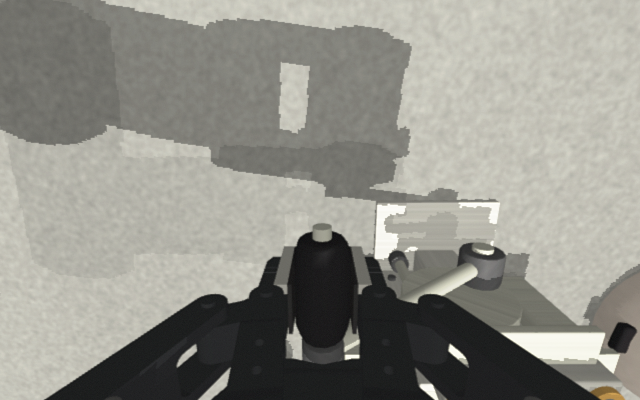

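View pics/s35.png

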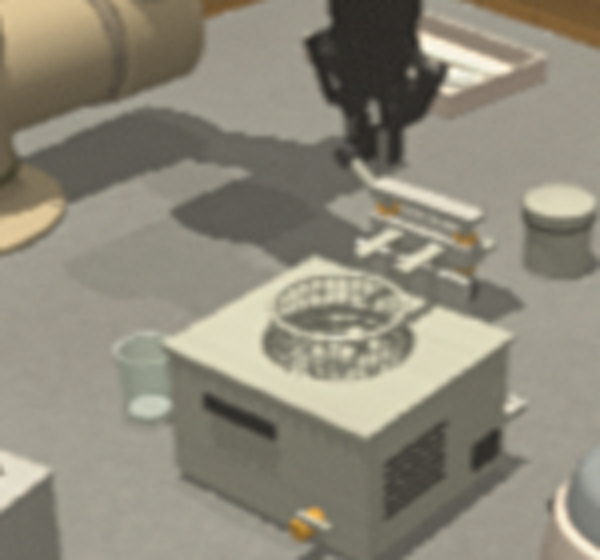

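The basket is rising and forces are low. Second half of the arc, ending with the lever straight up.

```bash
python3 -m inch '[[[-1,0.7,0.1,0.9,0,0,0],[-1,1.6,0.2,1.8,0,0,0],[-1,2.4,0.3,2.5,0,0,0],[-1,3.4,0.5,3.2,0,0,0],[-1,4.4,0.6,3.8,0,0,0],[-1,5.4,0.7,4.3,0,0,0],[-1,6.5,0.9,4.8,0,0,0],[-1,7.6,1.0,5.1,0,0,0],[-1,8.7,1.2,5.3,0,0,0],[-1,9.9,1.3,5.5,0,0,0],[-1,11,1.5,5.5,0,0,0],[-1,11.1,1.5,5.5,0,0,0],[-1,11.1,1.5,5.5,0,0,0]]]' 50
cat > lv.py <<'E'
from h import *
import sys,pickle
np.set_printoptions(precision=4,suppress=True)
D={n:cam(n) for n in ["wrist","scene","top"]}
o=env.observe();print(o['position'],o['ft_force'],o['grip_width'],o['qvel'])
D['p']=o['position'];pickle.dump(D,open('lv.pkl','wb'))
save('w'+sys.argv[1],D['wrist'][0]);save('s'+sys.argv[1],D['scene'][0],(240,80,390,240),4.5);save('t'+sys.argv[1],D['top'][0],(262,150,372,270),5)
E
python3 lv.py 36.png
```

```text
time_s: 45.22
position: [0.5696, 0.1624, 0.2207]
tool_rot: [[0.991, 0.003, -0.132], [0.132, 0.001, 0.991], [0.003, -1.0, 0.0]]
ft_force: [-3.6, -1.8, 8.4]
grip_width: 0.0236
[0.5695 0.1624 0.2207] [-3.2742 -1.8113  9.4039] 0.023537700842349726 [-0.0171  0.015   0.0998  0.0477 -0.0071  0.0218]
```

View pics/w36.png

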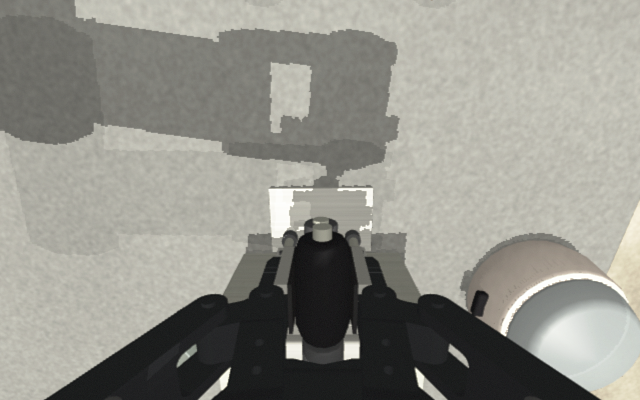

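View pics/s36.png

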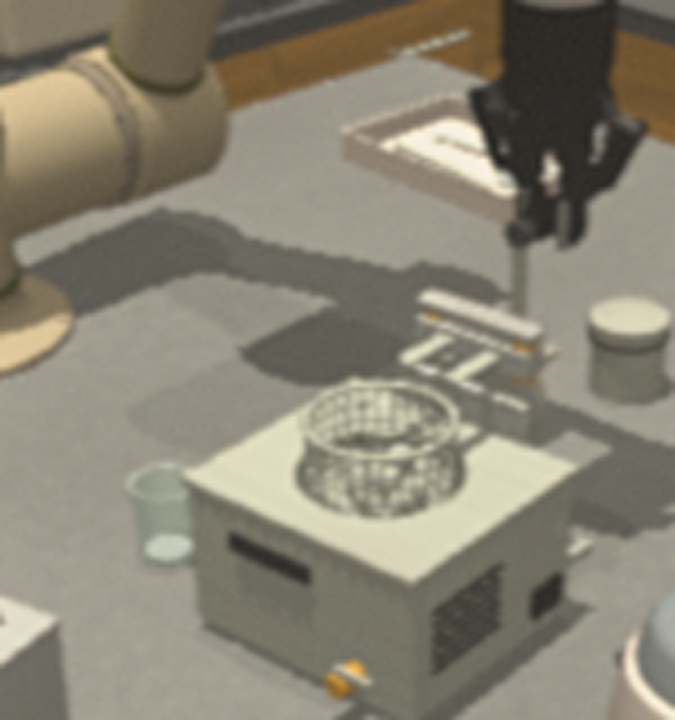

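View pics/t36.png

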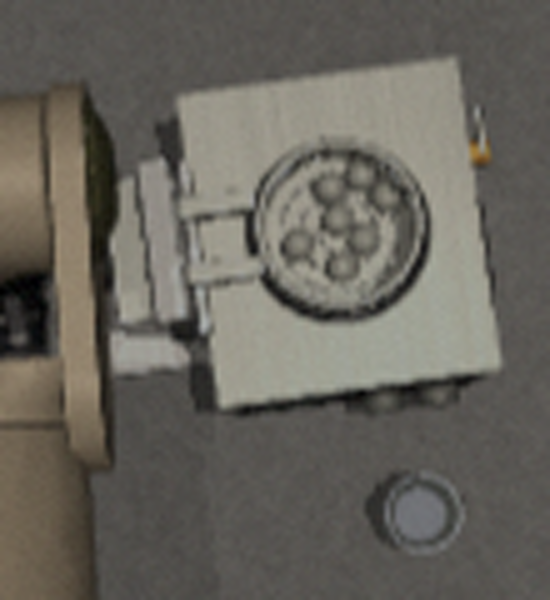

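The lever stands upright over its shaft. In the scene view the basket rim has risen 9.1 px against 9.2 px expected for 31 mm, and the top view shows all seven balls in the basket. I'll do a short hold and a final check of the bench.

```bash
python3 -m inch '[[[-1,0,0,0.1,0,0,0],[-1,0,0,0.1,0,0,0],[-1,0,0,0.1,0,0,0],[-1,0,0,0.1,0,0,0]]]' 60
python3 lv.py 37.png
python3 - <<'E'
from h import *
import pickle
D=pickle.load(open('lv.pkl','rb'));save('sfull.png',D['scene'][0],None,1.25);save('tfull.png',D['top'][0],None,1.25)
E
```

```text
time_s: 45.88
position: [0.5692, 0.1623, 0.2207]
tool_rot: [[0.991, 0.002, -0.132], [0.132, 0.0, 0.991], [0.002, -1.0, 0.0]]
ft_force: [-2.8, -2.2, 7.9]
grip_width: 0.023
[0.5692 0.1623 0.2207] [-3.6002 -1.9914  7.1448] 0.023208251927560018 [ 0.0885 -0.0642  0.0924 -0.0406 -0.0767 -0.0164]
```

View pics/sfull.png

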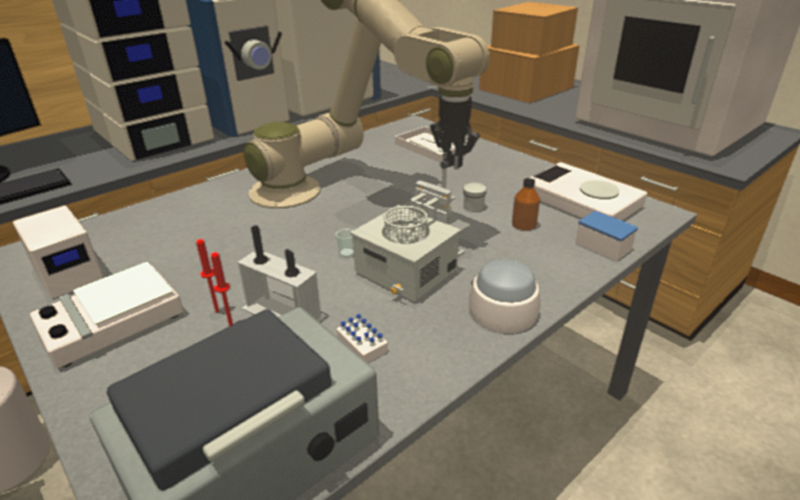

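View pics/tfull.png

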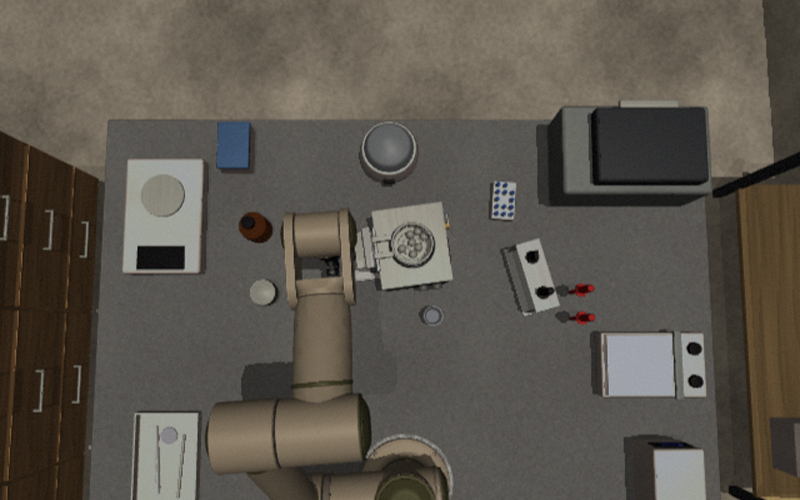

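The full views show the rod back in the rack, the balls in the raised basket, the other objects where they were, and the gripper still holding the lever upright.

```bash
python3 -c "
from rig import env
print(env.close_job())"
```

```text
the job is handed in; nothing more can be done
None
```

I stirred the balls, hung the rod back in its hole, then swung the cam lever straight up. I handed the job in at about 46 s, still holding the lever.

**Stirring:** The first tries, about 2.7 rounds over several passes, were not good. The rod tilted in the jaws at both y ends and the tip slipped in to about 22–25 mm from the basket's middle, against the 23.5 mm needed. I corrected the tilt and ran the tip close to the wall instead. That gave about 3.5 continuous rounds at about 40 mm where I could measure it, with the tip about 8 mm above the basket floor.

**Last checks:**
- **Rod:** It hangs upright in its hole with the collar on the plate.
- **Balls:** All seven are visible in the basket.
- **Basket:** The rim rose 9.1 px in the scene view, against 9.2 px expected for 31 mm, so it is at its highest.
- **Lever:** The gripper's x position is within about 1–2 mm of straight above the shaft (under 1°). It was held steady, with a wrist force of about 8 N.
- **Other things on the bench:** The spatula, red rods, beaker, bottle, jar and vial block look unmoved.

**Disagreement:** The scene camera read about 5–8 mm off the top and wrist cameras. I relied on the wrist camera and the gripper's own position.

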